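# Set up a sine bar on its gauge-block stack and load the taper block

### The job

Set the sine bar to 15 degrees on the black granite plate: stand the 18 mm square gauge block on the plate with the 8 mm one centred on top of it, and rest the bar along the plate with its plain-end roller on the middle of that stack and its stop-end roller down on the plate. Lay the steel taper block on the bar, in line with it and with the thick end up against the bar's stop, so that its sloping face comes out level. Leave the 30 mm gauge block where it is.

Things in the scene. Friction and masses are not known exactly. Their poses are not given: they have to be found in the camera images.
- granite_plate: Fixed slab of black granite on three feet, 100 (its x) x 180 (its y) x 30 mm high overall; origin at the centre of its underside on the bench, top face 30 mm above it. Its long side runs roughly across the robot's view. Only along its long side is there room for sine bar and stack.
- block_18: Square steel gauge block 24 x 24 x 18 mm high with a small hole through its middle; the middle one of three in height. Origin at the centre of its underside, z up, x and y square to its sides. Stands on the right-hand bench, whose top is 4 mm below z = 0. About 0.08 kg.
- block_8: Square steel gauge block 24 x 24 x 8 mm high with a small hole through its middle; the thinnest of three. Origin at the centre of its underside, z up, x and y square to its sides. Stands on the right-hand bench, whose top is 4 mm below z = 0. About 0.04 kg.
- block_30: Square steel gauge block 24 x 24 x 30 mm high, the tallest of three, not needed; it stands in a row with the other two, about 46 mm from the next centre. Origin at the centre of its underside.
- sine_bar: Steel bar 26 mm wide (y), 123 long (x), 0.42 kg. Origin midway between the axes of its rollers (20 dia, 26 long, along y, at x = +-50, z = 0), 10 above what it lies on. Body between rollers: x -40 to +40, z 0 to 20. Top face z = 20. Stop end (-x): dark end plate 8 mm above the top, inner face x = -58. Plain end +x. On a 26 mm stack it rises 15.07 deg to +x, origin 23 over the plate
- taper_block: Loose steel wedge 60 mm long (x), 26 wide (y), 24.2 high at the thick end (x = -30), 8 at the thin end (x = +30): its upper face slopes 15.07 deg; 0.19 kg. Parallel upright sides; two screw holes in the slope. Origin at the centre of the flat underside; x to the thin end, z up. Seated against the bar's stop its origin is at x = -28, y = 0, z = 20 mm in the bar's frame, its x along the bar's
Mind the look-alikes: they are no part of the job. What is shaped like the sine_bar but pink is not meant.

How it is judged:
By the outcome, as a careful person would: the job done as asked, in the order asked, and still so for the second after the job is handed in, with the robot touching nothing.
It also fails if it takes over 134 s, if anything falls off the work surface, if the arm or the gripper's body presses on something with over 40 N, if the wrist force passes 120 N, or if a joint passes its speed limit or range.

### The arm

A 6-joint arm with a two-finger parallel gripper is mounted at the origin on a cart in front of the work surface, level with it; the furniture and walls round the work are solid. World frame = base frame: x ahead of the robot, y to its left, z up, the work surface at z = 0. Lengths are in mm, angles in rad, forces in N, time in s.
With the tool pointing down it reaches from about 275 to 825 mm from the base axis. Payload 4.9 kg.
Tool frame: the origin (TCP) lies at the very end of the fingers, on their centre line; the grasp point (between the pads) lies 19 mm behind it (manip.grip_depth is the z of the grasp point in the tool frame, in mm); z points along the fingers, y is the direction in which the jaws open and shut (so a half turn about z gives the same grasp; the last joint's range is limited). The gripper opens to 85 mm and grips with 20 to 120 N. Pads are 22 mm wide; open, the fingers measure 114 mm over their backs; the gripper's body (76 mm by 85 mm) begins 54 mm behind the grasp point. The pads swing forward as they close: fully open they stand 13 mm farther back than shut.
Start: joints at [0.995, 0.326, -0.193, 1.052, 0, 1.437], TCP at [235.159, 497.211, 231.281] pointing down, gripper open.
Joint ranges: [-2.65, 2.65], [-0.97, 1.79], [-1.3, 1.35], [-1.93, 2.1], [-1.47, 1.37], [-3.14, 3.14]. Speed limits (rad/s): [2.57, 2.57, 3.14, 3.14, 3.14, 3.14].

### API

Orientations are given as [roll, pitch, yaw] about the fixed x, y, z axes, in that order (R = Rz(yaw) Ry(pitch) Rx(roll)).
In Python, from workcell import manip gives the robot as it stands.
- The arm moves only by the tool carry_out, never from a script. Its argument "motion" is a list of rows, each an object with "xyz": the shift along the tool's x, y, z in cm, a list of three; "twist": the turn about the tool's z in degrees. A call has 1 to 12 rows; each row shifts and turns the commanded pose from where the row before left it, along the tool's axes as they then stand; what a row does not reach is not made up. A row lasts 1/8 s, in which the tool goes at most 62.5 mm and 10.7 degrees, less where a joint would pass 70% of its speed; a pose out of reach is approached as far as the arm can. A call is refused whole if a number of a shift passes 6.25 or a number of a turn 10.7, either way. A call with a gripper value outside its range is refused whole. "jaw" is the finger opening in cm, from 0 to 8.54, set as the call begins (left out, the last holds). The fingers move at their own pace and stop on an object; "force" is the grip in N (left out, the last holds). Time passes only in rows, so rows that do not move let the fingers close. It gives the time, the measured TCP pose, the force and the opening at its end, in the units of the state.
- manip.get_obs(): the state, without advancing time (a new reading comes with each control period).
- manip.snapshot(name): name is "scene" or "top"; returns a dict with "frame" (400x640x3 uint8, red, green, blue), "intrinsics" (3x3 intrinsics, pixels), "extrinsics" (4x4, takes a point from world to camera coordinates). Camera axes: x right, y up, looking along -z (the intrinsics and any distortion apply to the point x, -y, -z); pixel columns grow to the right and rows downward; lengths in mm; the calibration is good to about 2 mm. A picture is of the moment at which its call begins. There is no depth.
- manip.close_job(): hands the job in, once; it reports no verdict.
Trained networks look in a picture, given as the dict that the camera call returned (one of the last four; its "shot" number tells which), for a name from the list of things; names that differ only in an ending like _2 or _b are one class to them, and where a whole thing is asked for, a point or a joint stands for the part that bears it (a point fixed in the world has none). Each returns a list of dicts, best first, with "conf" (0 to 1); they miss things now and then, are a little off and sometimes report something else, mostly with a low value. They report only what shows in the picture. A call takes as long as a camera call. They do not tell look-alikes from the thing itself.
- manip.trace(target, picture): "mask" (400x640 bool, what is visible of it) and "location" ([row, column] in pixels, amid what is visible of it).
The state is a dict: "clock": time; "q": joint angles; "qd": joint speeds; "effort": joint torques, N m; "tcp_pos": TCP position; "tool_rot": TCP orientation; "force": force on the tool from outside, world axes, zero at the start; "ft_torque": the same for the moment, N m; "grip_width": opening from 0.0 (shut) to 1.0 (fully open).
Only numpy, scipy, OpenCV 4.12 (cv2) and the standard library are available. Lean on these libraries where they do the work, as an engineer would, in place of code of your own. Each camera call takes 0.05 s, during which the arm holds its last target. There are 200 camera calls.

## Working session

There is one attempt and no reset: what is moved stays moved. The work goes in short steps, Python scripts to look and compute and a tool call to move; the robot and the scene stay as the last step left them, time stands still between calls to the robot, and variables do not carry over. Pictures are saved under pics/ and viewed, about 12 in all and at most 16, crops included, and the job is handed in when it is done.

Besides the shell and the picture viewer there is one more tool, called after "Emit:" by a JSON object that holds its "api" and its "payload", one argument or row to a line. carry_out: Moves the arm, as the interface text tells. Its arguments: {"type":"object","properties":{"motion":{"type":"array","items":{"type":"object","properties":{"xyz":{"type":"array","items":{"type":"number"}},"twist":{"type":"number"}}}},"jaw":{"type":"number"},"force":{"type":"number"}},"required":["motion"]}

```bash
ls; mkdir -p pics; python3 - <<'E'
from workcell import manip
import cv2
print(manip.get_obs())
for n in("scene","top"):
    s=manip.snapshot(n); cv2.imwrite(f"pics/{n}0.png",s["frame"][:,:,::-1])
    print(n,s["intrinsics"],s["extrinsics"],s.keys())
    for t in("granite_plate","block_18","block_8","block_30","sine_bar","taper_block"):
        print(t,[(round(d["conf"],2),d["location"],int(d["mask"].sum())) for d in manip.trace(t,s)])
E
```

```text
pics
{'clock': 0.0, 'q': array([ 9.94790345e-01,  3.26922405e-01, -1.93568383e-01,  1.05197283e+00,
        2.41165004e-05,  1.43664353e+00]), 'qd': array([-0.00085259, -0.00045866, -0.00071972, -0.00151023, -0.00053326,
       -0.00128273]), 'effort': array([ 8.97614354e-04, -4.43397689e+01,  2.62441278e+01,  1.53508340e-02,
       -8.21018875e-05,  1.14934417e-05]), 'tcp_pos': array([234.8406609 , 496.72440755, 230.51939154]), 'tool_rot': array([-3.13994357e+00, -2.46901071e-04,  2.69973925e+00]), 'force': array([-1.16915027, -0.28184973, -0.4850817 ]), 'ft_torque': array([-0.00057582, -0.00651575, -0.0143124 ]), 'grip_width': 0.9970403529490757}
scene [[401.8780103    0.         320.24317429]
 [  0.         401.8780103  204.01160753]
 [  0.           0.           1.        ]] [[ 9.14315658e-01  4.04977615e-01 -4.47324204e-03 -4.96098017e+02]
 [-2.68754574e-01  6.14954384e-01  7.41351526e-01  5.81257556e+01]
 [ 3.02981612e-01 -6.76627103e-01  6.71102008e-01 -1.07682446e+03]
 [ 0.00000000e+00  0.00000000e+00  0.00000000e+00  1.00000000e+00]] dict_keys(['frame', 'intrinsics', 'extrin
[... 600 characters left out ...]
52137e-03 -9.99967563e-01 -7.71230712e-03  9.17340463e+01]
 [ 9.84611973e-01  9.39069065e-04  1.74752344e-01 -5.03723301e+02]
 [-1.74739433e-01 -7.99949598e-03  9.84582215e-01 -9.27017802e+02]
 [ 0.00000000e+00  0.00000000e+00  0.00000000e+00  1.00000000e+00]] dict_keys(['frame', 'intrinsics', 'extrinsics', 'shot'])
granite_plate [(0.81, [134.5, 326.0], 2493)]
block_18 [(0.49, [138.3, 420.8], 91), (0.15, [211.3, 217.3], 255)]
block_8 [(0.49, [138.3, 420.8], 91), (0.15, [211.3, 217.3], 255)]
block_30 [(0.49, [138.3, 420.8], 91), (0.15, [211.3, 217.3], 255)]
sine_bar [(0.95, [150.8, 232.4], 500), (0.77, [283.6, 272.5], 512), (0.65, [151.5, 412.0], 66)]
taper_block [(0.74, [211.1, 216.7], 283)]
```

```bash
python3 - <<'E'
import cv2
a=cv2.imread("pics/scene0.png");b=cv2.imread("pics/top0.png")
cv2.imwrite("pics/s1.png",cv2.resize(a[110:350,200:520],None,fx=2.5,fy=2.5,interpolation=3))
cv2.imwrite("pics/t1.png",cv2.resize(b[80:320,180:500],None,fx=2.5,fy=2.5,interpolation=3))
E
```

```text
(no output)
```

View pics/s1.png

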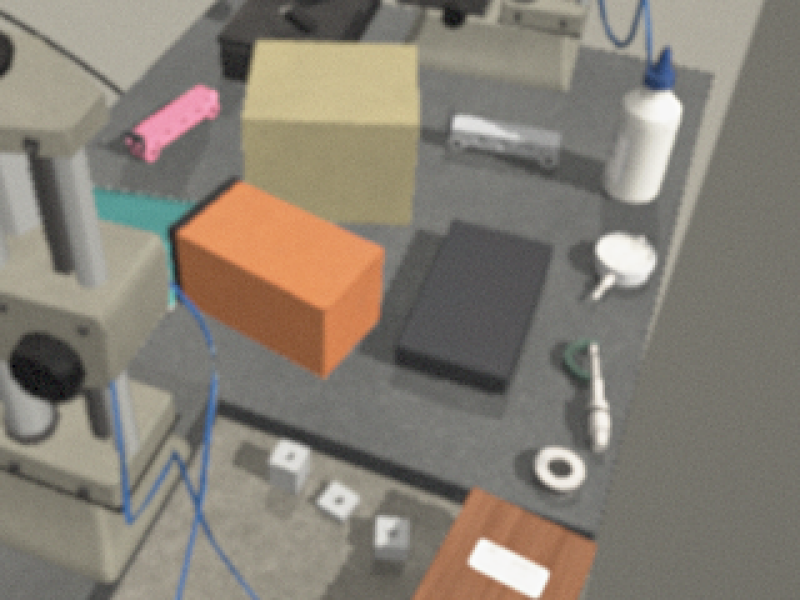

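View pics/t1.png

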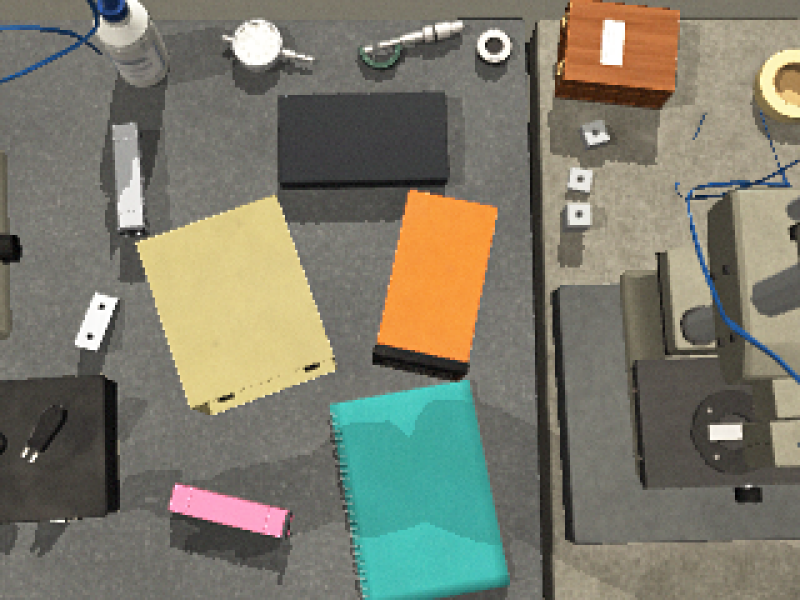

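```bash
cat > h.py <<'E'
import numpy as np,cv2
from workcell import manip
from scipy.optimize import minimize
def proj(s,P):
    P=np.atleast_2d(P); c=P@s["extrinsics"][:3,:3].T+s["extrinsics"][:3,3]
    K=s["intrinsics"]; return np.c_[K[0,0]*c[:,0]/-c[:,2]+K[0,2],K[1,1]*-c[:,1]/-c[:,2]+K[1,2]]
def ray(s,uv,z):
    "world point at height z seen at pixel (col,row)"
    K=s["intrinsics"];R=s["extrinsics"][:3,:3];t=s["extrinsics"][:3,3]
    d=R.T@np.array([(uv[0]-K[0,2])/K[0,0],-(uv[1]-K[1,2])/K[1,1],-1]);c=-R.T@t
    return c+d*(z-c[2])/d[2]
def box(x0,x1,y0,y1,z0,z1): return np.array([[x,y,z] for x in(x0,x1) for y in(y0,y1) for z in(z0,z1)],float)
a=np.linspace(0,2*np.pi,16)
cyl=lambda x:np.array([[x+10*np.cos(t),y,10*np.sin(t)] for t in a for y in(-13,13)])
M=dict(granite_plate=[box(-50,50,-90,90,3,30)],
 sine_bar=[box(-40,40,-13,13,0,20),box(-58,58,-13,13,8,20),cyl(50),cyl(-50),box(-62,-58,-13,13,0,28)],
 taper_block=[np.array([[-30,y,z] for y in(-13,13) for z in(0,24.2)]+[[30,y,z] for y in(-13,13) for z in(0,8)],float)],
 **{f"block_{h}":[box(-12,12,-12,12,0,h)] for h in(8,18,30)})
def pose(P,p): # p=x,y,z,yaw,(pitch up of +x)
    t=p[4] if len(p)>4 else 0
    Ry=np.array([[np.cos(t),0,-np.sin(t)],[0,1,0],[np.sin(t),0,np.cos(t)]])
    Rz=np.array([[np.cos(p[3]),-np.sin(p[3]),0],[np.sin(p[3]),np.cos(p[3]),0],[0,0,1]])
    return P@(Rz@Ry).T+np.array(p[:3])
S=4
def sil(s,name,p):
    m=np.zeros((400*S,640*S),np.uint8)
    for P in M[name]:
        h=cv2.convexHull((((proj(s,pose(P,p))+.5)*S-.5)*16).astype(np.int32)); cv2.fillConvexPoly(m,h,1,cv2.LINE_8,4)
    return m>0
def fit(name,obs,p0,yaws):
    "obs: list of (shot,mask); z fixed"
    up=[(s,np.kron(m,np.ones((S,S),bool))) for s,m in obs]
    def cost(q):
        c=0
        for s,m in up:
            r=sil(s,name,[q[0],q[1],p0[2],q[2]/40]); c+=1-(r&m).sum()/max(1,(r|m).sum())
        return c/len(up)
    best=None
    for y in yaws:
        x0=np.array([p0[0],p0[1],y*40]); sim=np.array([x0,x0+[8,0,0],x0+[0,8,0],x0+[0,0,8]])
        r=minimize(cost,x0,method="Nelder-Mead",options=dict(initial_simplex=sim,xatol=.1,fatol=1e-4,maxfev=120))
        if best is None or r.fun<best[0]: best=(r.fun,r.x[0],r.x[1],r.x[2]/40)
    return np.round(best,3)
def goal(x,y,z,yaw=None):
    "tool-frame shift cm (at present yaw) and twist deg"
    o=manip.get_obs();w=o["tool_rot"][2];d=(np.array([x,y,z])-o["tcp_pos"])/10
    tx=d[0]*np.cos(w)+d[1]*np.sin(w);ty=d[0]*np.sin(w)-d[1]*np.cos(w)
    print("tcp",o["tcp_pos"].round(1),"yaw",round(np.degrees(w),1),"shift",np.round([tx,ty,-d[2]],2),"twist",None if yaw is None else round(np.degrees(((w-yaw)+np.pi/2)%np.pi-np.pi/2),1),"q6",o["q"][5].round(2))
E
python3 - <<'E'
from h import *
S0=manip.snapshot("scene");T0=manip.snapshot("top")
near=lambda l,rc:min(l,key=lambda d:np.hypot(d["location"][0]-rc[0],d["location"][1]-rc[1]))["mask"]
c=lambda s,n,rc:(s,near(manip.trace(n,s),rc))
r=lambda s,rc,z:ray(s,(rc[1],rc[0]),z)
Y=[0,.3,-.3]
p=c(S0,"granite_plate",(230,392)),c(T0,"granite_plate",(134,326))
for o in(p,p[:1],p[1:]): print("plate",fit("granite_plate",o,[*r(T0,(134,326),30)[:2],0],Y))
b=c(S0,"sine_bar",(166,400)),c(T0,"sine_bar",(150,232))
for o in(b,b[:1],b[1:]):print("bar",fit("sine_bar",o,[*r(T0,(150,232),20)[:2],10],[0,3.1]))
t=[c(T0,"taper_block",(211,216))];g=r(T0,(211,216),10)
print("taper",fit("taper_block",t,[*g[:2],0],[-.3,2.84,.3]))
for rc in((293.9,316),(311.3,333.4),(323.9,355.5)):
    for h in(8,18,30):
        print(rc,h,fit(f"block_{h}",[c(S0,"block_18",rc)],[*r(S0,rc,h-6)[:2],-4],[0,.4,-.4]))
print("top block",fit("block_30",[c(T0,"block_18",(138,420))],[*r(T0,(138,420),20)[:2],-4],[0,.4,-.4]))
def z(s,c,r,w,h,k): return cv2.resize(s["frame"][r:r+h,c:c+w,::-1],(w*k,h*k),interpolation=cv2.INTER_CUBIC)
A=np.hstack([z(T0,205,115,50,60,5),z(T0,195,185,50,60,5),z(T0,395,120,50,60,5)])
B=np.hstack([z(S0,300,280,75,60,5),z(S0,375,145,75,60,5)])
cv2.imwrite("pics/z.png",np.vstack([A,B]))
E
```

```text
plate [7.10000e-02 6.80341e+02 8.60780e+01 3.20000e-02]
plate [5.70000e-02 6.80335e+02 8.68440e+01 3.30000e-02]
plate [8.2000e-02 6.8061e+02 8.3463e+01 3.3000e-02]
bar [7.70000e-02 6.38620e+02 3.34058e+02 1.07000e-01]
bar [9.10000e-02 6.38877e+02 3.33411e+02 1.13000e-01]
bar [5.70000e-02 6.37936e+02 3.34011e+02 1.07000e-01]
taper [ 1.33000e-01  4.84093e+02  3.62971e+02 -1.92000e-01]
(293.9, 316) 8 [ 3.94000e-01  5.95730e+02 -1.42485e+02  1.20000e-02]
(293.9, 316) 18 [ 2.17000e-01  5.95106e+02 -1.41749e+02  5.50000e-02]
(293.9, 316) 30 [ 4.90000e-02  5.96412e+02 -1.44229e+02  5.00000e-02]
(311.3, 333.4) 8 [ 1.40000e-01  6.41168e+02 -1.51503e+02 -1.36000e-01]
(311.3, 333.4) 18 [ 3.06000e-01  6.42151e+02 -1.53327e+02  1.24000e-01]
(311.3, 333.4) 30 [ 4.41000e-01  6.43407e+02 -1.57349e+02  1.81000e-01]
(323.9, 355.5) 8 [ 1.72000e-01  6.90510e+02 -1.65723e+02  2.64000e-01]
(323.9, 355.5) 18 [ 6.60000e-02  6.91119e+02 -1.67783e+02  2.68000e-01]
(323.9, 355.5) 30 [ 2.19000e-01  6.91009e+02 -1.68394e+02  2.86000e-01]
top block [   1.     672.958 -171.756    0.   ]
```

View pics/z.png

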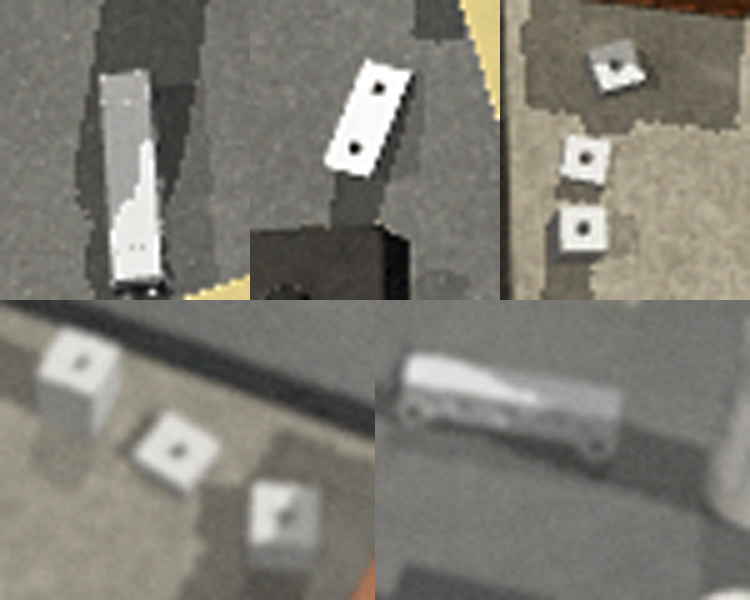

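```bash
python3 - <<'E'
from h import *
T0=manip.snapshot("top")
m=min(manip.trace("taper_block",T0),key=lambda d:abs(d["location"][0]-211))["mask"]
g=ray(T0,(216.7,211),10)
for ys in([0],[-.3],[-.5],[2.6],[2.84],[3.1]): print(fit("taper_block",[(T0,m)],[*g[:2],0],ys))
f=T0["frame"][190:235,195:240,::-1]
f2=f.copy();f2[m[190:235,195:240]]//=2
b=T0["frame"][115:175,205:255,::-1]
k=lambda i,n:cv2.resize(i,None,fx=n,fy=n,interpolation=cv2.INTER_NEAREST)
cv2.imwrite("pics/z2.png",np.hstack([k(f,8),k(f2,8)]))
print(f[:,:,1][8:40,12:36])
E
```

```text
[ 9.20000e-02  4.82541e+02  3.63456e+02 -2.44000e-01]
[ 9.30000e-02  4.82457e+02  3.63570e+02 -2.37000e-01]
[ 9.20000e-02  4.82567e+02  3.63532e+02 -2.42000e-01]
[1.18000e-01 4.81899e+02 3.63647e+02 2.80200e+00]
[1.18000e-01 4.82006e+02 3.63696e+02 2.81600e+00]
[1.18000e-01 4.81758e+02 3.63409e+02 2.80300e+00]
[[118 119 121 119 123 121 117 116 115 119 195 255 255 255 249 230 175 126
  121 133 124 118 116 122]
 [110 115 120 121 121 113 120 117 114 140 247 255 254 255 255 254 255 255
  248 237 149  94 121 117]
 [111 113 113 119 120 116 122 124 127 193 255 253 254 255 254 252 253 253
  255 255  53  86 102 124]
 [107 112 125 123 122 118 121 123 131 247 253 254 254 154 215 254 252 253
  255 144  59  92 105 124]
 [114 121 127 123 121 131 126 115 131 255 253 254 196   3  59 237 254 255
  255  47  56 102 100 120]
 [133 124 111 115 124 129 118 128 209 253 251 253 167  86 145 255 254 255
  215  55  52 105 106 125]
 [128 127 114 120 119 122 114 152 255 250 251 253 255 255 255 254 254 255
   50  61  69  99  99 127]
 [120 118 113 110 111 124 123 189 254 250 250 251 253 251 251 252 255 255
   54  
[... 1744 characters left out ...]
14 105 114 110  66  75  76  78  77  70  76  81  77  87 121 129 118
  120 120 117 131 120 119]
 [112 112 111 112 106  70  69  79  79  74  81  82  77  78  84 120 121 120
  120 119 122 121 117 126]
 [103 114 113 111  67  67  77  84  79  80  78  80  79  81  88 121 133 118
  115 124 124 116 115 133]
 [121 114 113 114  70  72  79  76  79  76  79  74  79  83 127 120 126 124
  123 118 123 118 122 121]
 [115 121 127 118  80  80  70  79  77  82  80  78  75  79 119 124 136 119
  115 118 121 131 128 118]
 [118 122 133 120  83  75  79  73  75  75  76  78  77  91 127 120 122 113
  117 113 117 137 130 123]
 [119 118 119 119  75  79  78  79  75  76  72  73  84 149 116 115 120 114
  123 117 115 120 128 122]]
```

View pics/z2.png

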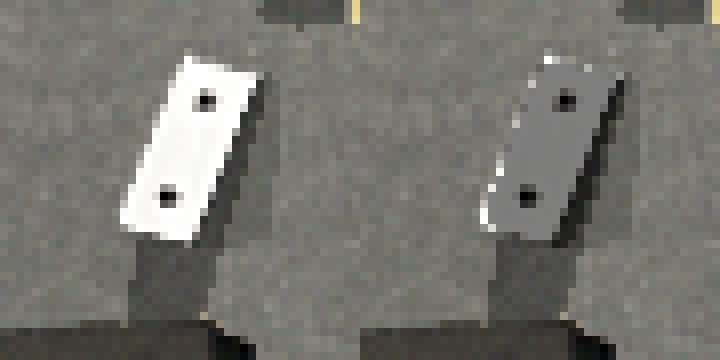

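```bash
python3 - <<'E'
from h import *
s,t=manip.snapshot("scene"),manip.snapshot("top")
def tri(a,b):
    b=np.array(b)/2.5+[200,110];a=np.array(a)/2.5+[180,80]
    f=lambda z:np.hypot(*(ray(s,b,z)-ray(t,a,z))[:2])
    z=min(np.arange(-10,250,1),key=f);print(z,ray(t,a,z)[:2].round(),round(f(z),1))
print("yellow");tri((138,241),(417,45));tri((277,196),(420,120));tri((335,367),(245,118));tri((207,413),(258,42))
print("orange");tri((411,190),(383,252));tri((497,208),(327,310));tri((467,362),(178,240));tri((378,348),(238,182))
print("bottle tip");tri((110,5),(662,60))
for z in(0,90,150): print(z,"black box corner",ray(t,(180+112/2.5,80+378/2.5),z).round(),"micro left",ray(t,(180+622/2.5,80+275/2.5),z).round(),"micro head",ray(t,(180+715/2.5,80+200/2.5),z).round(),"wood",ray(t,(180+557/2.5,80+100/2.5),z).round(),ray(t,(180+665/2.5,80+108/2.5),z).round())
goal(691,-168,150,.27)
E
```

```text
yellow
134 [540. 294.] 2.7
138 [582. 164.] 7.3
130 [422. 109.] 14.9
137 [380. 224.] 15.6
orange
91 [602.  36.] 2.1
92 [583. -49.] 4.2
86 [432. -17.] 1.8
91 [445.  69.] 4.6
bottle tip
156 [766. 325.] 10.0
0 black box corner [423. 347.   0.] micro left [ 535. -194.    0.] micro head [ 618. -299.    0.] wood [ 732. -132.    0.] [ 723. -250.    0.]
90 black box corner [415. 324.  90.] micro left [ 516. -169.   90.] micro head [ 592. -264.   90.] wood [ 696. -112.   90.] [ 688. -220.   90.]
150 black box corner [410. 308. 150.] micro left [ 504. -152.  150.] micro head [ 575. -241.  150.] wood [672. -99. 150.] [ 664. -200.  150.]
tcp [235.2 497.2 231.3] yaw 154.7 shift [-69.65 -40.64   8.13] twist -40.8 q6 1.44
```

Emit:
{"api": "carry_out", "payload": {
  "motion": [
    {"xyz":[0,0,0],"twist":-10.2},
    {"xyz":[0,0,0],"twist":-10.2},
    {"xyz":[0,0,0],"twist":-10.2},
    {"xyz":[0,0,0],"twist":-10.2}
  ],
  "jaw": 4.2,
  "force": 30
}}

```text
clock: 2.25
tcp_pos: [235.2, 497.2, 231.3]
tool_rot: [-3.142, 0.0, -2.865]
force: [0.2, -0.5, -0.3]
grip_width: 0.491
```

```bash
python3 - <<'E'
from h import *
goal(690,-168,120,.27)
s,t=manip.snapshot("scene"),manip.snapshot("top")
b=np.array((480,490))/2.5+[200,110];a=np.array((562,86))/2.5+[180,80]
f=lambda z:np.hypot(*(ray(s,b,z)-ray(t,a,z))[:2])
z=min(np.arange(-10,250,1),key=f);print("wood",z,ray(t,a,z).round(),f(z))
E
```

```text
tcp [235.2 497.2 231.3] yaw -164.2 shift [-25.62 -76.4   11.13] twist 0.4 q6 0.72
wood 39 [ 732. -129.   39.] 11.758744168298511
```

Emit:
{"api": "carry_out", "payload": {
  "motion": [
    {"xyz":[-1.83,-5.46,0]},
    {"xyz":[-1.83,-5.46,0]},
    {"xyz":[-1.83,-5.46,0]},
    {"xyz":[-1.83,-5.46,0]},
    {"xyz":[-1.83,-5.46,0]},
    {"xyz":[-1.83,-5.46,0]},
    {"xyz":[-1.83,-5.46,0]},
    {"xyz":[-1.83,-5.46,0]},
    {"xyz":[-1.83,-5.46,0]},
    {"xyz":[-1.83,-5.46,0]},
    {"xyz":[-1.83,-5.46,0]},
    {"xyz":[-1.83,-5.46,0]}
  ]
}}

```text
schema error: expected keys xyz, twist
```

Emit:
{"api": "carry_out", "payload": {
  "motion": [
    {"xyz":[-1.83,-5.46,0]},
    {"xyz":[-1.83,-5.46,0]},
    {"xyz":[0,0,5]},
    {"xyz":[0,0,5]},
    {"xyz":[0,0,0]}
  ]
}}

```text
schema error: expected keys xyz, twist
```

```bash
python3 - <<'E'
from h import *
goal(690.5,-168,-2,.27)
E
```

```text
tcp [235.2 497.2 231.3] yaw -164.5 shift [-26.14 -76.25  23.33] twist -0.0 q6 0.72
```

Emit:
{"api": "carry_out", "payload": {
  "motion": [
    {"xyz":[-1.85,-5.45,0],"twist":0},
    {"xyz":[-1.85,-5.45,0],"twist":0},
    {"xyz":[-1.85,-5.45,0],"twist":0},
    {"xyz":[-1.85,-5.45,0],"twist":0},
    {"xyz":[-1.85,-5.45,0],"twist":0},
    {"xyz":[-1.85,-5.45,0],"twist":0},
    {"xyz":[-1.85,-5.45,0],"twist":0},
    {"xyz":[-1.85,-5.45,0],"twist":0},
    {"xyz":[-1.85,-5.45,0],"twist":0},
    {"xyz":[-1.85,-5.45,0],"twist":0},
    {"xyz":[-1.85,-5.45,0],"twist":0},
    {"xyz":[-1.85,-5.45,0],"twist":0}
  ]
}}

```text
clock: 3.85
tcp_pos: [624.7, -75.5, 231.3]
tool_rot: [3.142, 0.0, -2.875]
force: [1.1, 0.5, 1.1]
grip_width: 0.49
```

Emit:
{"api": "carry_out", "payload": {
  "motion": [
    {"xyz":[-1.85,-5.45,0],"twist":0},
    {"xyz":[-1.85,-5.45,0],"twist":0},
    {"xyz":[0,0,5],"twist":0},
    {"xyz":[0,0,5],"twist":0},
    {"xyz":[0,0,5],"twist":0},
    {"xyz":[0,0,0],"twist":0}
  ]
}}

```text
clock: 4.6
tcp_pos: [684.6, -167.7, 76.3]
tool_rot: [3.136, -0.008, -2.874]
force: [0.5, 0.6, 1.1]
grip_width: 0.493
```

```bash
python3 - <<'E'
from h import *
goal(690.5,-168,-2,.27)
for n in("scene","top"):
    s=manip.snapshot(n); c=proj(s,[691,-168,30])[0].astype(int)
    cv2.imwrite(f"pics/a_{n}.png",cv2.resize(s["frame"][c[1]-60:c[1]+50,c[0]-60:c[0]+60,::-1],None,fx=3,fy=3,interpolation=2))
cv2.imwrite("pics/a.png",np.hstack([cv2.imread("pics/a_scene.png"),cv2.imread("pics/a_top.png")]))
E
```

```text
tcp [ 684.6 -167.7   76.3] yaw -164.7 shift [-0.56 -0.19  7.83] twist -0.1 q6 -0.61
```

View pics/a.png

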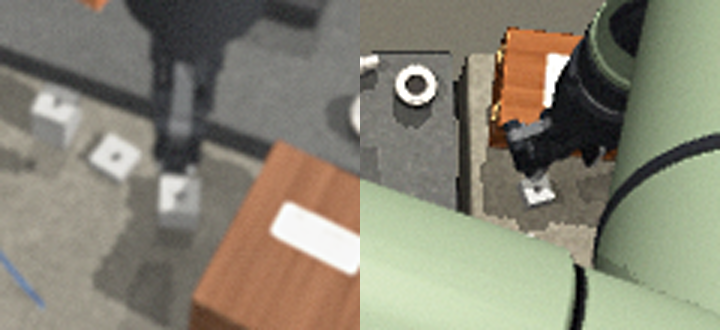

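Emit:
{"api": "carry_out", "payload": {
  "motion": [
    {"xyz":[-0.56,-0.2,0],"twist":0},
    {"xyz":[0,0,3.5],"twist":0},
    {"xyz":[0,0,2.5],"twist":0},
    {"xyz":[0,0,1.0],"twist":0},
    {"xyz":[0,0,0.8],"twist":0},
    {"xyz":[0,0,0],"twist":0}
  ]
}}

```text
clock: 5.45
tcp_pos: [695.0, -169.5, 4.0]
tool_rot: [-3.141, 0.001, -2.871]
force: [-0.4, -0.2, 0.5]
grip_width: 0.491
```

Emit:
{"api": "carry_out", "payload": {
  "motion": [
    {"xyz":[0,0,0],"twist":0},
    {"xyz":[0,0,0],"twist":0},
    {"xyz":[0,0,0],"twist":0},
    {"xyz":[0,0,0],"twist":0},
    {"xyz":[0,0,0],"twist":0}
  ],
  "jaw": 1.8,
  "force": 35
}}

```text
clock: 6.08
tcp_pos: [695.4, -169.6, 4.6]
tool_rot: [-3.14, 0.002, -2.871]
force: [-0.9, 1.1, 6.2]
grip_width: 0.271
```

Emit:
{"api": "carry_out", "payload": {
  "motion": [
    {"xyz":[0,0,-3],"twist":0},
    {"xyz":[0,0,-6],"twist":0},
    {"xyz":[0,0,-2],"twist":6.8},
    {"xyz":[0,0,0],"twist":6.8},
    {"xyz":[0,0,0],"twist":0},
    {"xyz":[0,0,0],"twist":0}
  ]
}}

```text
clock: 6.82
tcp_pos: [693.8, -169.2, 112.4]
tool_rot: [3.141, -0.002, -3.107]
force: [1.0, -0.9, -0.4]
grip_width: 0.266
```

```bash
python3 - <<'E'
from h import *
print(manip.get_obs()["grip_width"])
goal(685.8,37.7,39.2,.033)
E
```

```text
0.2662721029297894
tcp [ 693.8 -169.2  112.4] yaw -178.0 shift [ 0.09 20.71  7.32] twist 0.1 q6 -0.38
```

Emit:
{"api": "carry_out", "payload": {
  "motion": [
    {"xyz":[0,5.2,0],"twist":0},
    {"xyz":[0,5.2,0],"twist":0},
    {"xyz":[0,5.2,0],"twist":0},
    {"xyz":[0.1,5.1,0],"twist":0},
    {"xyz":[0,0,3],"twist":0},
    {"xyz":[0,0,2],"twist":0},
    {"xyz":[0,0,0],"twist":0},
    {"xyz":[0,0,0],"twist":0}
  ]
}}

```text
clock: 7.82
tcp_pos: [687.0, 37.3, 63.7]
tool_rot: [-3.142, 0.0, -3.108]
force: [0.5, -0.1, 0.3]
grip_width: 0.263
```

```bash
python3 - <<'E'
from h import *
goal(685.8,37.7,39.2,.033)
ims=[]
for n in("scene","top"):
    s=manip.snapshot(n); c=proj(s,[682,37,50])[0].astype(int)
    ims.append(cv2.resize(s["frame"][c[1]-45:c[1]+65,c[0]-60:c[0]+60,::-1],None,fx=3,fy=3,interpolation=2))
cv2.imwrite("pics/b.png",np.hstack(ims))
E
```

```text
tcp [687.   37.3  63.7] yaw -178.1 shift [0.12 0.04 2.45] twist 0.0 q6 -0.09
```

View pics/b.png

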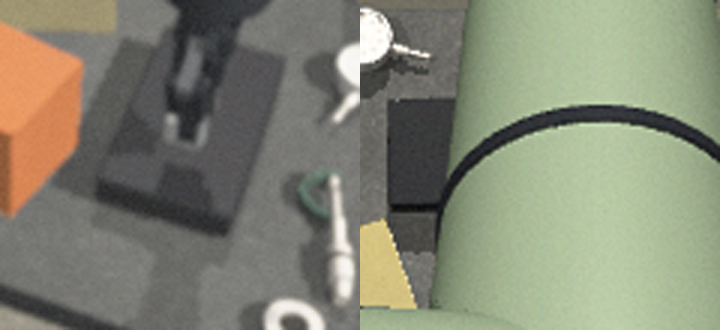

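Emit:
{"api": "carry_out", "payload": {
  "motion": [
    {"xyz":[0.1,0,1.2],"twist":0},
    {"xyz":[0,0,0.8],"twist":0},
    {"xyz":[0,0,0.3],"twist":0},
    {"xyz":[0,0,0],"twist":0},
    {"xyz":[0,0,0],"twist":0}
  ]
}}

```text
clock: 8.55
tcp_pos: [685.9, 37.5, 40.5]
tool_rot: [-3.142, 0.0, -3.109]
force: [0.3, -0.1, -0.3]
grip_width: 0.271
```

Emit:
{"api": "carry_out", "payload": {
  "motion": [
    {"xyz":[0,0,0.1],"twist":0},
    {"xyz":[0,0,0],"twist":0}
  ]
}}

```text
clock: 8.8
tcp_pos: [685.7, 37.5, 39.4]
tool_rot: [-3.142, 0.0, -3.109]
force: [-0.7, -0.4, -0.3]
grip_width: 0.269
```

Emit:
{"api": "carry_out", "payload": {
  "motion": [
    {"xyz":[0,0,0.1],"twist":0},
    {"xyz":[0,0,0],"twist":0}
  ]
}}

```text
clock: 9.05
tcp_pos: [685.7, 37.4, 38.6]
tool_rot: [-3.142, 0.0, -3.109]
force: [-0.9, -0.4, 2.3]
grip_width: 0.266
```

Emit:
{"api": "carry_out", "payload": {
  "motion": [
    {"xyz":[0,0,0],"twist":0},
    {"xyz":[0,0,0],"twist":0},
    {"xyz":[0,0,-3],"twist":0},
    {"xyz":[0,0,-4],"twist":0},
    {"xyz":[0,-4.7,0],"twist":0},
    {"xyz":[0,-4.7,0],"twist":0},
    {"xyz":[2.2,-4.7,0],"twist":0},
    {"xyz":[2.2,-4.7,0],"twist":0},
    {"xyz":[0,0,0],"twist":9.7},
    {"xyz":[0,0,3],"twist":0},
    {"xyz":[0,0,0],"twist":0},
    {"xyz":[0,0,0],"twist":0}
  ],
  "jaw": 4.2
}}

```text
clock: 10.55
tcp_pos: [648.0, -151.8, 78.8]
tool_rot: [-3.142, 0.0, 3.006]
force: [-0.4, -0.3, 0.9]
grip_width: 0.495
```

```bash
python3 - <<'E'
from h import *
s=manip.snapshot("scene")
d=manip.trace("block_18",s);print([(x["conf"],x["location"]) for x in d])
for x in d:
    r=x["location"]; u=ray(s,(r[1],r[0]),20)
    if x["location"][0]<285: print("18",fit("block_18",[(s,x["mask"])],[*ray(s,(r[1],r[0]),40)[:2],30],[.03,-.3,.3]))
    else: print("8",u.round(),fit("block_8",[(s,x["mask"])],[*ray(s,(r[1],r[0]),4)[:2],-4],[0,-.3,.3]))
goal(641.2,-151.5,-3,-.136)
c=proj(s,[660,-60,20])[0].astype(int)
cv2.imwrite("pics/c.png",cv2.resize(s["frame"][c[1]-90:c[1]+90,c[0]-110:c[0]+110,::-1],None,fx=3,fy=3,interpolation=2))
E
```

```text
[(0.82, [293.8, 315.3]), (0.69, [237.1, 383.4]), (0.59, [312.1, 331.5])]
8 [ 596. -144.   20.] [ 3.84000e-01  5.91881e+02 -1.37156e+02 -1.64000e-01]
18 [7.3000e-02 6.8275e+02 3.6253e+01 4.2000e-02]
8 [ 641. -169.   20.] [ 1.91000e-01  6.41494e+02 -1.52349e+02 -1.50000e-01]
tcp [ 648.6 -151.9   79.4] yaw 172.2 shift [ 0.74 -0.06  8.24] twist 0.0 q6 -0.2
```

View pics/c.png

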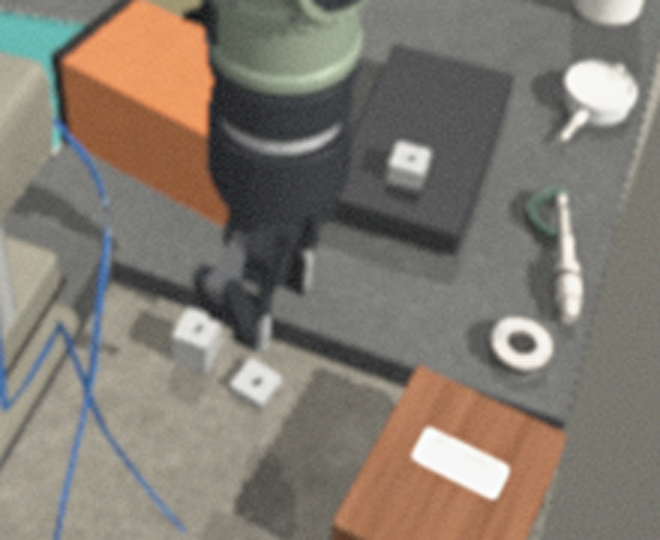

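Emit:
{"api": "carry_out", "payload": {
  "motion": [
    {"xyz":[0.72,0,0],"twist":0},
    {"xyz":[0,0,4],"twist":0},
    {"xyz":[0,0,2.5],"twist":0},
    {"xyz":[0,0,1],"twist":0},
    {"xyz":[0,0,0.4],"twist":0},
    {"xyz":[0,0,0.2],"twist":0},
    {"xyz":[0,0,0],"twist":0},
    {"xyz":[0,0,0],"twist":0}
  ]
}}

```text
clock: 11.65
tcp_pos: [641.2, -151.1, -2.0]
tool_rot: [-3.141, 0.001, 3.005]
force: [0.1, -0.1, 0.1]
grip_width: 0.493
```

Emit:
{"api": "carry_out", "payload": {
  "motion": [
    {"xyz":[0,0,0],"twist":0},
    {"xyz":[0,0,0],"twist":0},
    {"xyz":[0,0,0],"twist":0},
    {"xyz":[0,0,0],"twist":0},
    {"xyz":[0,0,0],"twist":0}
  ],
  "jaw": 1.8,
  "force": 35
}}

```text
clock: 12.28
tcp_pos: [641.1, -151.0, -2.1]
tool_rot: [-3.141, 0.001, 3.005]
force: [-0.7, 0.5, 5.7]
grip_width: 0.27
```

Emit:
{"api": "carry_out", "payload": {
  "motion": [
    {"xyz":[0,0,-3],"twist":0},
    {"xyz":[0,0,-5],"twist":0},
    {"xyz":[0,0,-3],"twist":-9.7},
    {"xyz":[-1.18,4.67,0],"twist":0},
    {"xyz":[-1.18,4.67,0],"twist":0},
    {"xyz":[-1.18,4.67,0],"twist":0},
    {"xyz":[-1.18,4.67,0],"twist":0},
    {"xyz":[0,0,2],"twist":0},
    {"xyz":[0,0,1.5],"twist":0},
    {"xyz":[0,0,0],"twist":0},
    {"xyz":[0,0,0],"twist":0}
  ]
}}

```text
clock: 13.65
tcp_pos: [681.9, 36.5, 72.5]
tool_rot: [-3.142, 0.0, -3.11]
force: [0.8, -1.0, 0.1]
grip_width: 0.265
```

```bash
python3 - <<'E'
from h import *
print(manip.get_obs()["grip_width"])
goal(682.3,37.4,50.5,.033)
E
```

```text
0.26457147346283033
tcp [681.9  36.5  72.5] yaw -178.2 shift [-0.05  0.09  2.2 ] twist -0.1 q6 -0.09
```

Emit:
{"api": "carry_out", "payload": {
  "motion": [
    {"xyz":[-0.05,0.09,1.0],"twist":0},
    {"xyz":[0,0,0.8],"twist":0},
    {"xyz":[0,0,0.3],"twist":0},
    {"xyz":[0,0,0],"twist":0},
    {"xyz":[0,0,0],"twist":0}
  ]
}}

```text
clock: 14.28
tcp_pos: [682.4, 38.3, 51.5]
tool_rot: [-3.142, 0.0, -3.109]
force: [-0.4, -0.3, 0.1]
grip_width: 0.267
```

Emit:
{"api": "carry_out", "payload": {
  "motion": [
    {"xyz":[0,0,0.1],"twist":0},
    {"xyz":[0,0,0],"twist":0}
  ]
}}

```text
clock: 14.52
tcp_pos: [682.2, 38.3, 50.4]
tool_rot: [-3.142, 0.0, -3.109]
force: [-0.2, 0.2, -0.0]
grip_width: 0.27
```

Emit:
{"api": "carry_out", "payload": {
  "motion": [
    {"xyz":[0,0,0.05],"twist":0},
    {"xyz":[0,0,0],"twist":0}
  ]
}}

```text
clock: 14.78
tcp_pos: [682.3, 38.2, 50.0]
tool_rot: [-3.142, 0.0, -3.109]
force: [-0.5, -0.7, 0.7]
grip_width: 0.263
```

Emit:
{"api": "carry_out", "payload": {
  "motion": [
    {"xyz":[0,0,0],"twist":0},
    {"xyz":[0,0,0],"twist":0},
    {"xyz":[0,0,0.7],"twist":0},
    {"xyz":[0,0,0.9],"twist":0},
    {"xyz":[0,0,0],"twist":0}
  ],
  "jaw": 4.2
}}

```text
clock: 15.4
tcp_pos: [681.1, 38.3, 32.3]
tool_rot: [3.141, -0.002, -3.109]
force: [-0.4, -0.4, -1.2]
grip_width: 0.495
```

Emit:
{"api": "carry_out", "payload": {
  "motion": [
    {"xyz":[0,0,0],"twist":0},
    {"xyz":[0,0,0],"twist":0},
    {"xyz":[0,0,0],"twist":0},
    {"xyz":[0,0,0],"twist":0},
    {"xyz":[0,0,0],"twist":0}
  ],
  "jaw": 1.8,
  "force": 25
}}

```text
clock: 16.02
tcp_pos: [682.1, 38.3, 33.8]
tool_rot: [3.142, -0.0, -3.109]
force: [-0.3, 0.2, -1.6]
grip_width: 0.274
```

Emit:
{"api": "carry_out", "payload": {
  "motion": [
    {"xyz":[0,0,0],"twist":0},
    {"xyz":[0,0,0],"twist":0},
    {"xyz":[0,0,-2.5],"twist":0},
    {"xyz":[0,0,-2],"twist":10},
    {"xyz":[0,0,0],"twist":10},
    {"xyz":[0,0,0],"twist":10},
    {"xyz":[0,0,0],"twist":10},
    {"xyz":[0,0,0],"twist":10},
    {"xyz":[0,0,0],"twist":10},
    {"xyz":[0,0,0],"twist":10},
    {"xyz":[0,0,0],"twist":10},
    {"xyz":[0,0,0],"twist":10}
  ],
  "jaw": 4.2
}}

```text
clock: 17.52
tcp_pos: [682.3, 38.2, 78.9]
tool_rot: [3.141, 0.0, 1.598]
force: [0.6, -0.2, 0.6]
grip_width: 0.493
```

Emit:
{"api": "carry_out", "payload": {
  "motion": [
    {"xyz":[0,0,2],"twist":0},
    {"xyz":[0,0,1.5],"twist":0},
    {"xyz":[0,0,0],"twist":0},
    {"xyz":[0,0,0],"twist":0}
  ]
}}

```text
clock: 18.02
tcp_pos: [682.5, 38.2, 44.1]
tool_rot: [3.141, 0.0, 1.604]
force: [0.3, -0.4, -0.4]
grip_width: 0.49
```

Emit:
{"api": "carry_out", "payload": {
  "motion": [
    {"xyz":[0,0,1.0],"twist":0},
    {"xyz":[0,0,0],"twist":0},
    {"xyz":[0,0,0],"twist":0}
  ]
}}

```text
clock: 18.4
tcp_pos: [682.1, 38.3, 33.8]
tool_rot: [-3.141, 0.0, 1.604]
force: [0.2, 0.1, 0.7]
grip_width: 0.492
```

Emit:
{"api": "carry_out", "payload": {
  "motion": [
    {"xyz":[0,0,0],"twist":0},
    {"xyz":[0,0,0],"twist":0},
    {"xyz":[0,0,0],"twist":0},
    {"xyz":[0,0,0],"twist":0},
    {"xyz":[0,0,0],"twist":0}
  ],
  "jaw": 1.8,
  "force": 25
}}

```text
clock: 19.02
tcp_pos: [682.4, 38.2, 34.1]
tool_rot: [3.141, 0.0, 1.604]
force: [-0.2, -0.6, 3.0]
grip_width: 0.273
```

Emit:
{"api": "carry_out", "payload": {
  "motion": [
    {"xyz":[0,0,0],"twist":0},
    {"xyz":[0,0,0],"twist":0},
    {"xyz":[0,0,-3],"twist":0},
    {"xyz":[0,0,-5],"twist":0},
    {"xyz":[0,0,-5],"twist":0},
    {"xyz":[0,0,-5],"twist":0},
    {"xyz":[0,0,0],"twist":0},
    {"xyz":[0,0,0],"twist":0}
  ],
  "jaw": 5
}}

```text
clock: 20.02
tcp_pos: [681.8, 38.3, 213.1]
tool_rot: [-3.141, -0.0, 1.604]
force: [-0.1, 1.0, -1.2]
grip_width: 0.586
```

```bash
python3 - <<'E'
from h import *
# bar pose 638.6,334,.107 ; grip at bar x=-30
g=pose(np.array([[-30,0,0.]]),[638.3,334,10,.107])[0];print(g)
goal(g[0],g[1],190,.107)
E
```

```text
[608.47157121 330.79612171  10.        ]
tcp [681.8  38.3 213.1] yaw 91.9 shift [29.48 -6.37  2.31] twist 85.8 q6 1.49
```

Emit:
{"api": "carry_out", "payload": {
  "motion": [
    {"xyz":[4.91,-1.07,0],"twist":0},
    {"xyz":[4.91,-1.07,0],"twist":0},
    {"xyz":[4.91,-1.07,0],"twist":0},
    {"xyz":[4.91,-1.07,0],"twist":0},
    {"xyz":[4.91,-1.07,0],"twist":0},
    {"xyz":[4.91,-1.07,0],"twist":0}
  ]
}}

```text
clock: 20.78
tcp_pos: [606.6, 331.6, 211.1]
tool_rot: [-3.138, 0.002, 1.604]
force: [0.7, 0.2, -0.3]
grip_width: 0.591
```

Emit:
{"api": "carry_out", "payload": {
  "motion": [
    {"xyz":[0,0,0],"twist":-10.47},
    {"xyz":[0,0,0],"twist":-10.47},
    {"xyz":[0,0,0],"twist":-10.47},
    {"xyz":[0,0,0],"twist":-10.47},
    {"xyz":[0,0,0],"twist":-10.47},
    {"xyz":[0,0,0],"twist":-10.47},
    {"xyz":[0,0,0],"twist":-10.47},
    {"xyz":[0,0,0],"twist":-10.47},
    {"xyz":[0,0,0],"twist":-10.47},
    {"xyz":[0,0,3],"twist":0},
    {"xyz":[0,0,0],"twist":0},
    {"xyz":[0,0,0],"twist":0}
  ]
}}

```text
clock: 22.28
tcp_pos: [607.9, 330.4, 183.1]
tool_rot: [-3.141, -0.002, -3.035]
force: [0.3, -0.4, 0.5]
grip_width: 0.588
```

```bash
python3 - <<'E'
from h import *
g=pose(np.array([[-28,0,0.]]),[638.3,334,10,.107])[0]
goal(g[0],g[1],3,.107)
ims=[]
for n,P in(("scene",[640,334,20]),("scene",[682,38,50])):
    s=manip.snapshot(n); c=proj(s,P)[0].astype(int)
    ims.append(cv2.resize(s["frame"][c[1]-40:c[1]+40,c[0]-50:c[0]+50,::-1],None,fx=4,fy=4,interpolation=2))
cv2.imwrite("pics/d.png",np.hstack(ims))
print(s["frame"].shape, [(d["conf"],d["location"]) for d in manip.trace("sine_bar",s)])
E
```

```text
tcp [607.9 330.4 183.1] yaw -173.9 shift [-0.27  0.03 18.01] twist -0.0 q6 0.28
(400, 640, 3) [(0.68, [158.3, 271.4]), (0.59, [168.0, 403.0])]
```

View pics/d.png

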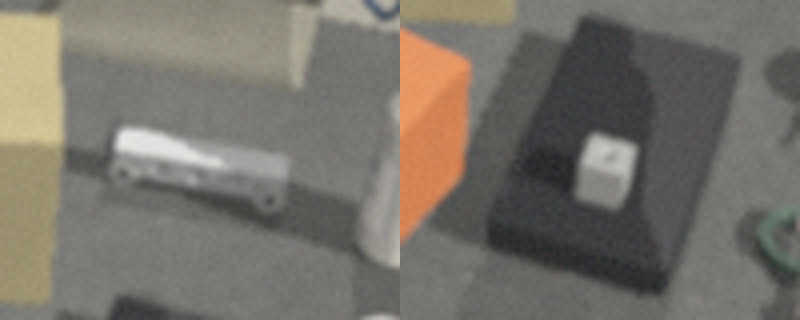

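Emit:
{"api": "carry_out", "payload": {
  "motion": [
    {"xyz":[-0.27,0,4],"twist":0},
    {"xyz":[0,0,5],"twist":0},
    {"xyz":[0,0,4],"twist":0},
    {"xyz":[0,0,3],"twist":0},
    {"xyz":[0,0,1.5],"twist":0},
    {"xyz":[0,0,0.5],"twist":0},
    {"xyz":[0,0,0],"twist":0},
    {"xyz":[0,0,0],"twist":0}
  ]
}}

```text
clock: 23.42
tcp_pos: [612.1, 331.3, 5.3]
tool_rot: [3.141, 0.002, -3.035]
force: [-0.2, -0.6, 0.8]
grip_width: 0.586
```

Emit:
{"api": "carry_out", "payload": {
  "motion": [
    {"xyz":[0,0,0],"twist":0},
    {"xyz":[0,0,0],"twist":0},
    {"xyz":[0,0,0],"twist":0},
    {"xyz":[0,0,0],"twist":0},
    {"xyz":[0,0,0],"twist":0},
    {"xyz":[0,0,0],"twist":0}
  ],
  "jaw": 2.0,
  "force": 110
}}

```text
clock: 24.18
tcp_pos: [611.8, 331.3, 5.2]
tool_rot: [3.141, 0.002, -3.035]
force: [-1.0, -0.0, 5.8]
grip_width: 0.287
```

Emit:
{"api": "carry_out", "payload": {
  "motion": [
    {"xyz":[0,0,-2],"twist":0},
    {"xyz":[0,0,-3],"twist":0},
    {"xyz":[0,0,0],"twist":0},
    {"xyz":[0,0,0],"twist":0}
  ]
}}

```text
clock: 24.68
tcp_pos: [610.2, 330.5, 52.9]
tool_rot: [-3.141, -0.002, -3.035]
force: [0.6, 0.4, -6.1]
grip_width: 0.283
```

```bash
python3 - <<'E'
from h import *
o=manip.get_obs();print(o["tcp_pos"],o["tool_rot"])
ims=[]
for n in("scene","top"):
    s=manip.snapshot(n); c=proj(s,[640,334,60])[0].astype(int)
    ims.append(cv2.resize(s["frame"][c[1]-40:c[1]+40,c[0]-50:c[0]+50,::-1],None,fx=4,fy=4,interpolation=2))
cv2.imwrite("pics/e.png",np.hstack(ims))
E
```

```text
[610.20952303 330.54741693  52.92411288] [-3.14114139e+00 -1.51319595e-03 -3.03482405e+00]
```

View pics/e.png

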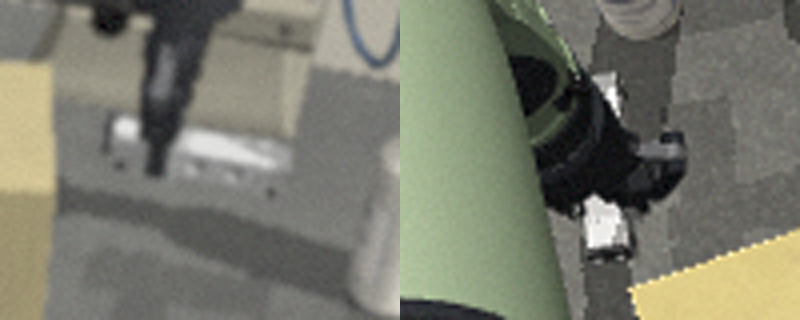

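Emit:
{"api": "carry_out", "payload": {
  "motion": [
    {"xyz":[0,0,-4],"twist":0},
    {"xyz":[0,0,-4],"twist":0},
    {"xyz":[0,0,-4],"twist":0},
    {"xyz":[-0.77,-3.7,0],"twist":0},
    {"xyz":[-0.77,-3.7,0],"twist":0},
    {"xyz":[-0.77,-3.7,0],"twist":0},
    {"xyz":[-0.77,-3.7,0],"twist":0},
    {"xyz":[-0.77,-3.7,0],"twist":0},
    {"xyz":[-0.77,-3.7,0],"twist":0},
    {"xyz":[0,0,0],"twist":0}
  ]
}}

```text
clock: 26.02
tcp_pos: [680.7, 111.7, 172.1]
tool_rot: [-3.141, -0.002, -3.039]
force: [1.0, 1.1, -5.9]
grip_width: 0.281
```

Emit:
{"api": "carry_out", "payload": {
  "motion": [
    {"xyz":[0,0,0],"twist":8},
    {"xyz":[0,0,0],"twist":8},
    {"xyz":[0,0,0],"twist":8},
    {"xyz":[0,0,0],"twist":8},
    {"xyz":[0,0,0],"twist":8},
    {"xyz":[0,0,0],"twist":8},
    {"xyz":[0,0,0],"twist":8},
    {"xyz":[0,0,0],"twist":8},
    {"xyz":[0,0,0],"twist":8},
    {"xyz":[0,0,0],"twist":8},
    {"xyz":[0,0,0],"twist":8},
    {"xyz":[0,0,0],"twist":6.2}
  ]
}}

```text
clock: 27.52
tcp_pos: [679.7, 116.0, 172.5]
tool_rot: [-3.139, -0.001, 1.601]
force: [-0.1, -0.2, -3.8]
grip_width: 0.282
```

Emit:
{"api": "carry_out", "payload": {
  "motion": [
    {"xyz":[0,0,3.5],"twist":0},
    {"xyz":[0,0,3],"twist":0},
    {"xyz":[0,0,1.5],"twist":0},
    {"xyz":[0,0,0],"twist":0},
    {"xyz":[0,0,0],"twist":0}
  ]
}}

```text
clock: 28.15
tcp_pos: [681.5, 115.3, 95.0]
tool_rot: [3.14, -0.0, 1.604]
force: [0.8, 0.0, -4.5]
grip_width: 0.284
```

```bash
python3 - <<'E'
from h import *
goal(679.8,114.8,66,.033)
s=manip.snapshot("scene"); c=proj(s,[682,80,70])[0].astype(int)
o=manip.get_obs();x=o["tcp_pos"]
im=cv2.resize(s["frame"],None,fx=5,fy=5,interpolation=2)[:,:,::-1].copy()
# overlay predicted level bar
u=-1.538; cen=x+np.array([26.5*np.cos(u),26.5*np.sin(u),4.8])
for P in M["sine_bar"]:
    h=cv2.convexHull((proj(s,pose(P,[*cen,u]))*5+2).astype(np.int32));cv2.polylines(im,[h],True,(0,0,255),1)
cv2.imwrite("pics/f.png",im[(c[1]-60)*5:(c[1]+60)*5,(c[0]-75)*5:(c[0]+75)*5])
for d in manip.trace("sine_bar",s):
    if d["location"][1]>330:
        up=np.kron(d["mask"],np.ones((4,4),bool))
        def cost(q):
            r=sil(s,"sine_bar",[cen[0],cen[1]+q[0],cen[2]+q[1],u,q[2]/50]);return 1-(r&up).sum()/(r|up).sum()
        r=minimize(cost,[0,0,0],method="Nelder-Mead",options=dict(initial_simplex=[[0,0,0],[5,0,0],[0,5,0],[0,0,5]],maxfev=150))
        print(d["conf"],d["location"],"dy,dz",r.x[:2].round(2),"pitch deg",np.degrees(r.x[2]/50).round(2),r.fun)
E
```

```text
tcp [681.5 115.3  95. ] yaw 91.9 shift [-0.04 -0.18  2.9 ] twist -90.0 q6 1.6
0.73 [202.7, 397.1] dy,dz [ 8.14 -8.93] pitch deg 0.11 0.13438189845474613
```

View pics/f.png

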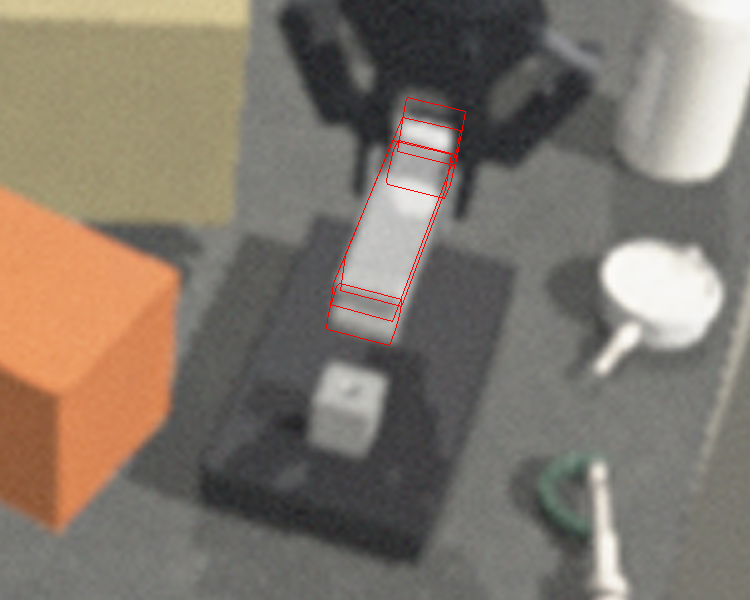

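Emit:
{"api": "carry_out", "payload": {
  "motion": [
    {"xyz":[-0.04,-0.18,1.5],"twist":0},
    {"xyz":[0,0,1.0],"twist":0},
    {"xyz":[0,0,0.4],"twist":0},
    {"xyz":[0,0,0],"twist":0},
    {"xyz":[0,0,0],"twist":0}
  ]
}}

```text
clock: 28.88
tcp_pos: [679.1, 114.6, 65.1]
tool_rot: [3.141, -0.0, 1.604]
force: [0.3, -1.1, -5.3]
grip_width: 0.278
```

```bash
python3 - <<'E'
from h import *
goal(679.8,114.8,61.2,.033)
s=manip.snapshot("scene"); c=proj(s,[682,70,60])[0].astype(int)
o=manip.get_obs();x=o["tcp_pos"];print(o["force"])
im=cv2.resize(s["frame"],None,fx=6,fy=6,interpolation=2)[:,:,::-1].copy()
u=-1.538; cen=x+np.array([26.5*np.cos(u),26.5*np.sin(u),4.8])
for P in M["sine_bar"][2:4]: cv2.polylines(im,[cv2.convexHull((proj(s,pose(P,[*cen,u]))*6+2).astype(np.int32))],True,(0,0,255),1)
cv2.polylines(im,[cv2.convexHull((proj(s,pose(box(-12,12,-12,12,0,26),[682.3,38.3,30,.033]))*6+2).astype(np.int32))],True,(0,255,0),1)
cv2.imwrite("pics/g.png",im[(c[1]-45)*6:(c[1]+45)*6,(c[0]-55)*6:(c[0]+55)*6])
E
```

```text
tcp [679.1 114.6  65.1] yaw 91.9 shift [0.02 0.07 0.39] twist -90.0 q6 1.6
[-0.50702361  0.28189874 -5.5183215 ]
```

View pics/g.png

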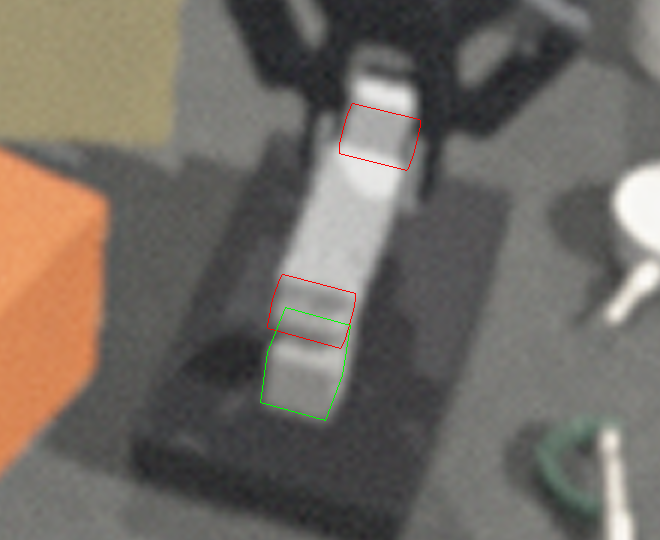

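Emit:
{"api": "carry_out", "payload": {
  "motion": [
    {"xyz":[0,0.07,0.25],"twist":0},
    {"xyz":[0,0,0],"twist":0},
    {"xyz":[0,0,0],"twist":0}
  ]
}}

```text
clock: 29.3
tcp_pos: [679.5, 114.6, 62.3]
tool_rot: [3.142, -0.0, 1.604]
force: [0.5, -0.1, -5.1]
grip_width: 0.28
```

Emit:
{"api": "carry_out", "payload": {
  "motion": [
    {"xyz":[0,0,0.1],"twist":0},
    {"xyz":[0,0,0],"twist":0}
  ]
}}

```text
clock: 29.55
tcp_pos: [679.6, 114.6, 61.4]
tool_rot: [3.141, 0.0, 1.604]
force: [0.1, 0.6, -4.0]
grip_width: 0.282
```

Emit:
{"api": "carry_out", "payload": {
  "motion": [
    {"xyz":[0,0,0.1],"twist":0},
    {"xyz":[0,0,0],"twist":0}
  ]
}}

```text
clock: 29.8
tcp_pos: [679.7, 114.8, 60.9]
tool_rot: [3.141, 0.0, 1.604]
force: [-0.8, 1.7, -0.4]
grip_width: 0.286
```

Emit:
{"api": "carry_out", "payload": {
  "motion": [
    {"xyz":[0,0,0.1],"twist":0},
    {"xyz":[0,0,0],"twist":0}
  ],
  "force": 20
}}

```text
clock: 30.05
tcp_pos: [679.8, 114.8, 60.3]
tool_rot: [3.141, 0.0, 1.604]
force: [-1.8, 2.0, 4.8]
grip_width: 0.278
```

Emit:
{"api": "carry_out", "payload": {
  "motion": [
    {"xyz":[0,0,0],"twist":0},
    {"xyz":[0,0,0.15],"twist":0},
    {"xyz":[0,0,0.15],"twist":0},
    {"xyz":[0,0,0.15],"twist":0},
    {"xyz":[0,0,0.15],"twist":0}
  ]
}}

```text
clock: 30.68
tcp_pos: [680.6, 116.0, 55.6]
tool_rot: [3.139, -0.002, 1.605]
force: [-5.4, 6.0, 14.7]
grip_width: 0.283
```

```bash
python3 - <<'E'
from h import *
s=manip.snapshot("scene"); c=proj(s,[682,70,60])[0].astype(int)
o=manip.get_obs();x=o["tcp_pos"];print(o["force"],x,o["grip_width"])
im=cv2.resize(s["frame"],None,fx=6,fy=6,interpolation=2)[:,:,::-1].copy()
cv2.imwrite("pics/i.png",im[(c[1]-45)*6:(c[1]+45)*6,(c[0]-55)*6:(c[0]+55)*6])
E
```

```text
[-4.69138918  5.56074205 13.93798558] [680.58784586 115.9976919   55.62972368] 0.2841647876329719
```

View pics/i.png

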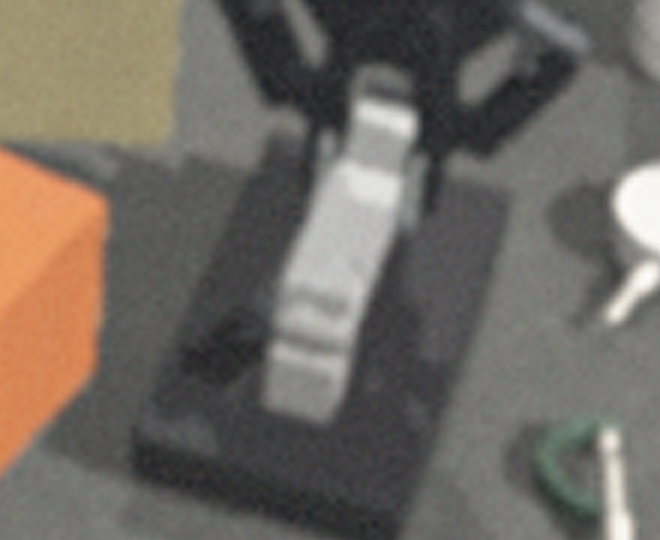

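Emit:
{"api": "carry_out", "payload": {
  "motion": [
    {"xyz":[0.1,-0.05,0],"twist":0},
    {"xyz":[0.05,0,0.1],"twist":0},
    {"xyz":[0,0,0.1],"twist":0},
    {"xyz":[0,0,0.1],"twist":0},
    {"xyz":[0,0,0],"twist":0}
  ]
}}

```text
clock: 31.35
tcp_pos: [680.3, 117.0, 52.4]
tool_rot: [3.138, -0.001, 1.605]
force: [-3.6, 3.9, 10.1]
grip_width: 0.282
```

```bash
python3 - <<'E'
from h import *
s=manip.snapshot("scene"); c=proj(s,[682,70,60])[0].astype(int)
o=manip.get_obs();x=o["tcp_pos"];print(o["force"],o["ft_torque"],x,o["grip_width"])
f=lambda i:cv2.resize(i,None,fx=6,fy=6,interpolation=2)
im=f(s["frame"])[:,:,::-1].copy()
im=im[(c[1]-45)*6:(c[1]+45)*6,(c[0]-55)*6:(c[0]+55)*6];cv2.imwrite("pics/j.png",im)
# stack shift: template from g-frame time not kept raw; use i.png and g.png lower stack face
for n in("i","j"):
    b=cv2.imread(f"pics/{n}.png")[:,:,1];t=cv2.imread("pics/i.png")[355:440,245:360,1]
    r=cv2.matchTemplate(b,t,cv2.TM_CCOEFF_NORMED);print(n,cv2.minMaxLoc(r)[1:4:2])
E
```

```text
[-2.57584271  4.03596431  9.16828067] [-0.04251048  0.5302154  -0.19901462] [680.36511868 117.01906345  52.44659197] 0.282521991204956
i (0.9999985098838806, (245, 355))
j (0.9948795437812805, (245, 355))
```

Emit:
{"api": "carry_out", "payload": {
  "motion": [
    {"xyz":[0,0,0.12],"twist":0},
    {"xyz":[0,0,0.12],"twist":0},
    {"xyz":[0,0,0.12],"twist":0},
    {"xyz":[0,0,0.12],"twist":0},
    {"xyz":[0,0,0],"twist":0}
  ]
}}

```text
clock: 32.02
tcp_pos: [680.3, 117.8, 47.4]
tool_rot: [3.138, -0.002, 1.606]
force: [-2.1, 6.5, 8.0]
grip_width: 0.283
```

Emit:
{"api": "carry_out", "payload": {
  "motion": [
    {"xyz":[0,0,0.12],"twist":0},
    {"xyz":[0,0,0.12],"twist":0},
    {"xyz":[0,0,0.12],"twist":0},
    {"xyz":[0,0,0],"twist":0}
  ]
}}

```text
clock: 32.52
tcp_pos: [680.3, 118.1, 43.9]
tool_rot: [3.138, -0.003, 1.606]
force: [-2.1, 7.6, 8.7]
grip_width: 0.283
```

```bash
python3 - <<'E'
from h import *
s=manip.snapshot("scene"); c=proj(s,[682,70,60])[0].astype(int)
f=lambda i:cv2.resize(i,None,fx=6,fy=6,interpolation=2)
F=f(s["frame"])[:,:,::-1].copy();im=F[(c[1]-45)*6:(c[1]+45)*6,(c[0]-55)*6:(c[0]+55)*6];cv2.imwrite("pics/k.png",im)
for n in("i","k"):
    b=cv2.imread(f"pics/{n}.png")[:,:,1];t=cv2.imread("pics/i.png")[355:440,245:360,1]
    r=cv2.matchTemplate(b,t,cv2.TM_CCOEFF_NORMED);print(n,cv2.minMaxLoc(r)[1:4:2])
c2=proj(s,[682,80,70])[0].astype(int)
b=cv2.resize(cv2.imread("pics/f.png"),None,fx=1.2,fy=1.2)[:,:,1]
t=cv2.imread("pics/i.png")[370:440,245:360,1]
# i crop offset in full 6x frame
print("f match full", np.array(cv2.minMaxLoc(cv2.matchTemplate(b,t,cv2.TM_CCOEFF_NORMED))[3])+(c2-[75,60])*6-(np.array([245,370])+(c-[55,45])*6), cv2.minMaxLoc(cv2.matchTemplate(b,t,cv2.TM_CCOEFF_NORMED))[1])
E
```

```text
i (0.9999985098838806, (245, 355))
k (0.9891875982284546, (245, 354))
f match full [0 0] 0.9850016832351685
```

Emit:
{"api": "carry_out", "payload": {
  "motion": [
    {"xyz":[0.1,0,0.1],"twist":0},
    {"xyz":[0,0,0.1],"twist":0},
    {"xyz":[0,0,0.1],"twist":0},
    {"xyz":[0,0,0],"twist":0},
    {"xyz":[0,0,0],"twist":0}
  ]
}}

```text
clock: 33.2
tcp_pos: [680.5, 118.7, 41.0]
tool_rot: [3.138, -0.002, 1.606]
force: [-1.6, 7.4, 9.3]
grip_width: 0.282
```

Emit:
{"api": "carry_out", "payload": {
  "motion": [
    {"xyz":[0,0,0.1],"twist":0},
    {"xyz":[0,0,0],"twist":0}
  ]
}}

```text
clock: 33.45
tcp_pos: [680.6, 118.8, 40.7]
tool_rot: [3.137, -0.002, 1.605]
force: [-4.5, 6.3, 13.7]
grip_width: 0.28
```

Emit:
{"api": "carry_out", "payload": {
  "motion": [
    {"xyz":[0,0,0.1],"twist":0},
    {"xyz":[0,0,0],"twist":0}
  ]
}}

```text
clock: 33.7
tcp_pos: [680.6, 118.8, 40.7]
tool_rot: [3.137, -0.002, 1.606]
force: [-5.8, 5.7, 17.9]
grip_width: 0.282
```

Emit:
{"api": "carry_out", "payload": {
  "motion": [
    {"xyz":[0,0,-0.1],"twist":0},
    {"xyz":[0,0,0],"twist":0},
    {"xyz":[0,0,0],"twist":0},
    {"xyz":[0,0,-2],"twist":0},
    {"xyz":[0,0,-4],"twist":0},
    {"xyz":[0,0,-6],"twist":0},
    {"xyz":[0,0,-6],"twist":0},
    {"xyz":[6,0,0],"twist":0},
    {"xyz":[6,0,0],"twist":0},
    {"xyz":[6,0,0],"twist":0},
    {"xyz":[0,0,0],"twist":0}
  ],
  "jaw": 4.2
}}

```text
clock: 35.08
tcp_pos: [671.8, 301.9, 218.8]
tool_rot: [3.141, -0.001, 1.611]
force: [-0.4, -0.4, 0.0]
grip_width: 0.493
```

```bash
cat > bar.py <<'E'
from h import *
s,t=manip.snapshot("scene"),manip.snapshot("top")
obs=[]
for k in(s,t):
    D=[d for d in manip.trace("sine_bar",k) if np.hypot(*(np.array(d["location"])[::-1]-proj(k,[682,86,60])[0]))<25]
    print([(round(d["conf"],2),d["location"]) for d in D])
    if D: obs.append((k,np.kron(D[0]["mask"],np.ones((4,4),bool))))
th=np.radians(15.07)
def cost(q,ob):
    c=0
    for k,m in ob:
        r=sil(k,"sine_bar",[680+q[0],86+q[1],53,-1.538+q[2]/50,th]);c+=1-(r&m).sum()/(r|m).sum()
    return c/len(ob)
for ob in [obs]+[[o] for o in obs]:
    r=minimize(cost,[0,0,0],(ob,),method="Nelder-Mead",options=dict(initial_simplex=[[0,0,0],[5,0,0],[0,5,0],[0,0,5]],maxfev=120))
    print("bar x,y,yaw",680+r.x[0],86+r.x[1],-1.538+r.x[2]/50,r.fun)
ims=[]
for k in(s,t):
    c=proj(k,[682,80,50])[0].astype(int)
    ims.append(cv2.resize(k["frame"][c[1]-40:c[1]+40,c[0]-32:c[0]+32,::-1],None,fx=6,fy=6,interpolation=2))
cv2.imwrite("pics/l.png",np.hstack(ims))
E
python3 bar.py
```

```text
[(0.97, [219.2, 394.0])]
[(0.74, [129.6, 321.2])]
bar x,y,yaw 682.1754768179235 88.98732264392419 -1.5369691981982576 0.09067409598759224
bar x,y,yaw 682.9752317086816 86.38000514253828 -1.5324124697106263 0.0657419936851601
bar x,y,yaw 681.4268754262405 90.95516576254501 -1.540991603110834 0.0806231742940604
```

View pics/l.png

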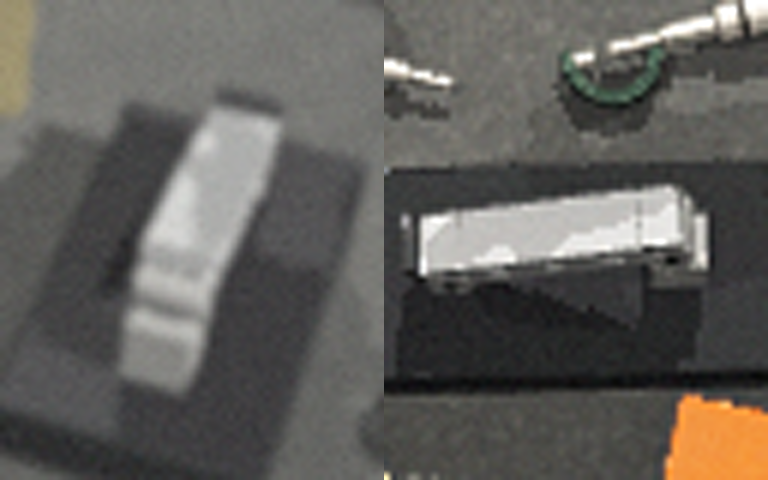

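```bash
cat > prof.py <<'E'
from h import *
from scipy.ndimage import map_coordinates
fr=[(manip.snapshot("scene")) for _ in range(6)];s=fr[0]
g=np.mean([f["frame"].astype(float).mean(2) for f in fr],0)
ys=np.arange(20,48,1.)
acc=[]
for x in(676,680,684,688):
    p=proj(s,np.c_[np.full_like(ys,x+2),ys,np.full_like(ys,56)]);acc.append(map_coordinates(g,[p[:,1],p[:,0]],order=1))
print(np.c_[ys,np.array(acc).T.round()].astype(int))
t=[manip.snapshot("top") for _ in range(4)];g=np.mean([f["frame"].astype(float).mean(2) for f in t],0);t=t[0]
ys=np.arange(14,50,1.5)
print("top");print(np.c_[ys,np.array([map_coordinates(g,proj(t,np.c_[np.full_like(ys,x),ys,np.full_like(ys,56)]).T[::-1],order=1) for x in(674,678,682,686,690)]).T.round()].astype(int))
E
python3 prof.py
```

```text
[[ 20 133 132 132 130]
 [ 21 134 134 133 133]
 [ 22 137 136 136 135]
 [ 23 141 139 141 138]
 [ 24 146 146 146 145]
 [ 25 152 153 153 152]
 [ 26 160 160 160 160]
 [ 27 167 166 167 167]
 [ 28 173 172 172 172]
 [ 29 177 176 175 178]
 [ 30 180 176 177 180]
 [ 31 179 175 178 180]
 [ 32 174 173 171 179]
 [ 33 169 165 163 175]
 [ 34 162 155 155 167]
 [ 35 151 144 146 160]
 [ 36 141 136 137 152]
 [ 37 131 129 128 144]
 [ 38 128 123 125 137]
 [ 39 126 121 125 130]
 [ 40 125 126 126 133]
 [ 41 130 132 131 137]
 [ 42 137 139 139 142]
 [ 43 144 146 147 149]
 [ 44 151 153 155 157]
 [ 45 158 160 161 164]
 [ 46 165 167 167 170]
 [ 47 171 173 174 175]]
top
[[ 14  53  54  56  54  55]
 [ 15  54  53  55  54  55]
 [ 17  55  53  55  54  55]
 [ 18  55  53  54  53  55]
 [ 20  52  53  52  53  53]
 [ 21  49  52  50  52  51]
 [ 23  46  46  47  46  47]
 [ 24  89  87  83  84  86]
 [ 26 180 172 152 153 154]
 [ 27 203 200 185 185 185]
 [ 29 203 208 205 204 204]
 [ 30 160 159 166 164 170]
 [ 32 121 122 141 142 151]
 [ 33  91 111 141 149 154]
 [ 35  72  95 142 167 158]
 [ 36  61  76 143 190 162]
 [ 38  41  70 154 212 197]
 [ 39  22  66 167 231 228]
 [ 41  18  65 175 230 229]
 [ 42  27  69 192 230 229]
 [ 44  59  81 220 232 229]
 [ 45  73  88 229 231 228]
 [ 47  77  92 229 231 228]
 [ 48  81  80 217 228 227]]
```

```bash
python3 -c "
from h import *
goal(678,185,48,.033)"
```

```text
tcp [673.  296.7 217.9] yaw 91.9 shift [-11.19   0.13  16.99] twist -90.0 q6 1.85
```

Emit:
{"api": "carry_out", "payload": {
  "motion": [
    {"xyz":[-3.73,0.04,0],"twist":0},
    {"xyz":[-3.73,0.04,0],"twist":0},
    {"xyz":[-3.73,0.04,0],"twist":0},
    {"xyz":[0,0,5],"twist":0},
    {"xyz":[0,0,5],"twist":0},
    {"xyz":[0,0,5],"twist":0},
    {"xyz":[0,0,2],"twist":0},
    {"xyz":[0,0,0],"twist":0},
    {"xyz":[0,0,0],"twist":0},
    {"xyz":[0,0,0],"twist":0}
  ],
  "jaw": 0
}}

```text
clock: 37.02
tcp_pos: [679.6, 185.6, 50.4]
tool_rot: [3.138, -0.0, 1.604]
force: [0.1, -1.2, 0.1]
grip_width: -0.003
```

Emit:
{"api": "carry_out", "payload": {
  "motion": [
    {"xyz":[-0.5,0,0],"twist":0},
    {"xyz":[-0.4,0,0],"twist":0},
    {"xyz":[-0.2,0,0],"twist":0},
    {"xyz":[0,0,0],"twist":0},
    {"xyz":[0,0,0],"twist":0}
  ]
}}

```text
clock: 37.65
tcp_pos: [678.2, 174.2, 47.8]
tool_rot: [-3.141, -0.0, 1.604]
force: [0.5, -0.2, 0.6]
grip_width: -0.0
```

Emit:
{"api": "carry_out", "payload": {
  "motion": [
    {"xyz":[-0.2,0,0],"twist":0},
    {"xyz":[0,0,0],"twist":0},
    {"xyz":[0,0,0],"twist":0}
  ]
}}

```text
clock: 38.02
tcp_pos: [678.3, 172.3, 47.9]
tool_rot: [3.142, -0.0, 1.604]
force: [0.0, 0.2, -0.0]
grip_width: -0.006
```

Emit:
{"api": "carry_out", "payload": {
  "motion": [
    {"xyz":[-0.15,0,0],"twist":0},
    {"xyz":[0,0,0],"twist":0}
  ]
}}

```text
clock: 38.28
tcp_pos: [678.3, 170.6, 47.9]
tool_rot: [-3.142, 0.0, 1.604]
force: [-0.6, -0.5, 0.5]
grip_width: 0.002
```

Emit:
{"api": "carry_out", "payload": {
  "motion": [
    {"xyz":[-0.15,0,0],"twist":0},
    {"xyz":[0,0,0],"twist":0}
  ]
}}

```text
clock: 38.52
tcp_pos: [678.4, 169.1, 47.9]
tool_rot: [-3.142, -0.0, 1.604]
force: [1.0, 0.0, -0.3]
grip_width: -0.001
```

Emit:
{"api": "carry_out", "payload": {
  "motion": [
    {"xyz":[-0.15,0,0],"twist":0},
    {"xyz":[0,0,0],"twist":0}
  ]
}}

```text
clock: 38.78
tcp_pos: [678.4, 168.4, 47.9]
tool_rot: [3.142, -0.001, 1.605]
force: [-0.0, 2.5, -0.5]
grip_width: 0.004
```

Emit:
{"api": "carry_out", "payload": {
  "motion": [
    {"xyz":[-0.1,0,0],"twist":0},
    {"xyz":[-0.1,0,0],"twist":0},
    {"xyz":[-0.1,0,0],"twist":0},
    {"xyz":[0,0,0],"twist":0},
    {"xyz":[0,0,0],"twist":0}
  ]
}}

```text
clock: 39.4
tcp_pos: [678.5, 164.6, 47.8]
tool_rot: [-3.141, 0.0, 1.604]
force: [-0.6, 1.8, -0.5]
grip_width: 0.002
```

```bash
python3 prof.py | head -28 | awk 'NR>3'
```

```text
[ 23 146 142 143 141]
 [ 24 151 149 150 148]
 [ 25 158 156 155 155]
 [ 26 164 163 159 162]
 [ 27 170 164 162 165]
 [ 28 170 163 163 166]
 [ 29 166 161 157 165]
 [ 30 161 153 151 160]
 [ 31 153 143 145 151]
 [ 32 144 133 138 142]
 [ 33 134 128 131 134]
 [ 34 127 125 125 132]
 [ 35 128 122 127 131]
 [ 36 129 125 131 131]
 [ 37 132 133 135 138]
 [ 38 139 141 142 145]
 [ 39 147 149 150 152]
 [ 40 155 156 158 159]
 [ 41 162 163 165 166]
 [ 42 169 170 171 172]
 [ 43 175 175 177 178]
 [ 44 181 180 183 183]
 [ 45 184 186 186 187]
 [ 46 187 189 190 191]
 [ 47 190 190 193 193]]
```

Emit:
{"api": "carry_out", "payload": {
  "motion": [
    {"xyz":[0.5,0,0],"twist":0},
    {"xyz":[1,0,0],"twist":0},
    {"xyz":[0,0,-5],"twist":0},
    {"xyz":[0,0,-6],"twist":0},
    {"xyz":[0,0,-6],"twist":0},
    {"xyz":[0,0,0],"twist":-10.6},
    {"xyz":[0,0,0],"twist":-10.6},
    {"xyz":[0,0,0],"twist":-10.6},
    {"xyz":[0,0,0],"twist":-10.6},
    {"xyz":[0,0,0],"twist":-10.6},
    {"xyz":[0,0,0],"twist":-10.6},
    {"xyz":[0,0,0],"twist":-10.6}
  ],
  "jaw": 4.4
}}

```text
clock: 41.4
tcp_pos: [677.9, 180.2, 217.9]
tool_rot: [-3.141, 0.0, 2.906]
force: [-0.6, -0.2, -0.2]
grip_width: 0.514
```

```bash
python3 - <<'E'
from h import *
t=manip.snapshot("top");g=t["frame"].mean(2)
B=cv2.morphologyEx(((g>185)).astype(np.uint8),cv2.MORPH_CLOSE,np.ones((4,4)))
B[:190]=0;B[240:]=0;B[:,:195]=0;B[:,240:]=0
# top face only: fit slope-face polygon
P=np.array([[-30,-13,24.2],[-30,13,24.2],[30,13,8],[30,-13,8]],float)
M["face"]=[P]
print(B.sum(),fit("face",[(t,B>0)],[483,363,0],[-.24,-.3,-.2]))
goal(484,363,60,-.242)
E
```

```text
3 [ 1.00e+00  4.83e+02  3.63e+02 -2.40e-01]
tcp [677.9 180.2 217.9] yaw 166.7 shift [23.08 13.33 15.79] twist 0.6 q6 0.39
```

```bash
python3 - <<'E'
from h import *
t=manip.snapshot("top");g=cv2.imread("pics/top0.png").mean(2)
B=cv2.morphologyEx(((g>185)).astype(np.uint8),cv2.MORPH_CLOSE,np.ones((4,4)))
B[:190]=0;B[240:]=0;B[:,:195]=0;B[:,238:]=0
M["face"]=[np.array([[-30,-13,24.2],[-30,13,24.2],[30,13,8],[30,-13,8]],float)]
r=fit("face",[(t,B>0)],[483,363,0],[-.24,-.35,-.15]);print(B.sum(),r)
goal(r[1],r[2],60,r[3])
E
```

```text
217 [ 7.40000e-02  4.79890e+02  3.61149e+02 -2.46000e-01]
tcp [677.9 180.2 217.9] yaw 166.1 shift [23.57 12.82 15.79] twist 0.2 q6 0.4
```

Emit:
{"api": "carry_out", "payload": {
  "motion": [
    {"xyz":[4,2.15,0],"twist":0.2},
    {"xyz":[4,2.15,0],"twist":0},
    {"xyz":[4,2.15,0],"twist":0},
    {"xyz":[4,2.15,0],"twist":0},
    {"xyz":[4,2.15,0],"twist":0},
    {"xyz":[4,2.15,0],"twist":0},
    {"xyz":[0,0,5],"twist":0},
    {"xyz":[0,0,5],"twist":0},
    {"xyz":[0,0,4],"twist":0},
    {"xyz":[0,0,0],"twist":0},
    {"xyz":[0,0,0],"twist":0},
    {"xyz":[0,0,0],"twist":0}
  ]
}}

```text
clock: 43.0
tcp_pos: [478.1, 364.0, 80.2]
tool_rot: [3.139, 0.003, 2.895]
force: [-0.0, -1.1, -0.6]
grip_width: 0.52
```

```bash
python3 - <<'E'
from h import *
goal(476,363.2,5,-.245)
t=manip.snapshot("top");c=proj(t,[480,362,15])[0].astype(int)
cv2.imwrite("pics/m.png",cv2.resize(t["frame"][c[1]-40:c[1]+40,c[0]-50:c[0]+50,::-1],None,fx=5,fy=5,interpolation=2))
E
```

```text
tcp [478.1 364.   80.2] yaw 165.9 shift [ 0.18 -0.13  7.52] twist -0.1 q6 0.77
```

View pics/m.png

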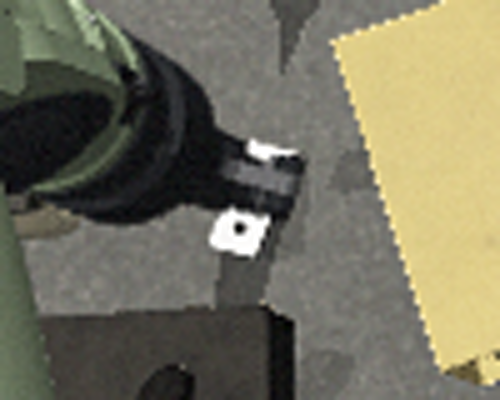

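Emit:
{"api": "carry_out", "payload": {
  "motion": [
    {"xyz":[0.15,-0.1,3],"twist":0},
    {"xyz":[0,0,3],"twist":0},
    {"xyz":[0,0,1],"twist":0},
    {"xyz":[0,0,0.3],"twist":0},
    {"xyz":[0,0,0],"twist":0},
    {"xyz":[0,0,0],"twist":0}
  ]
}}

```text
clock: 43.8
tcp_pos: [475.6, 363.0, 6.0]
tool_rot: [3.14, 0.001, 2.896]
force: [-0.0, -0.2, 0.2]
grip_width: 0.516
```

Emit:
{"api": "carry_out", "payload": {
  "motion": [
    {"xyz":[0,0,0],"twist":0},
    {"xyz":[0,0,0],"twist":0},
    {"xyz":[0,0,0],"twist":0},
    {"xyz":[0,0,0],"twist":0},
    {"xyz":[0,0,0],"twist":0}
  ],
  "jaw": 2.0,
  "force": 50
}}

```text
clock: 44.42
tcp_pos: [475.7, 363.3, 6.0]
tool_rot: [3.14, 0.001, 2.896]
force: [-0.4, 1.3, 6.2]
grip_width: 0.288
```

Emit:
{"api": "carry_out", "payload": {
  "motion": [
    {"xyz":[0,0,-2],"twist":0},
    {"xyz":[0,0,-5],"twist":0},
    {"xyz":[0,0,-6],"twist":0},
    {"xyz":[0,0,-6],"twist":0},
    {"xyz":[0,0,0],"twist":0},
    {"xyz":[0,0,0],"twist":0}
  ]
}}

```text
clock: 45.18
tcp_pos: [474.1, 362.0, 194.0]
tool_rot: [-3.14, -0.001, 2.896]
force: [-0.2, -0.2, -2.3]
grip_width: 0.288
```

```bash
python3 - <<'E'
from h import *
print(manip.get_obs()["grip_width"])
# seated taper: TCP target: taper grip pt x=-5 => bar frame (-33,0,25)
o=np.array([682.3+0.033*-48.3,38.3+48.3,53]);
for xb in(-33,): print("grip target",pose(np.array([[xb,0,25.]]),[*o,-1.538,np.radians(15.07)]))
goal(680,110,200,.033)
E
```

```text
0.28805097174803934
grip target [[679.44809226 124.9444366   68.56025702]]
tcp [474.1 362.  194. ] yaw 165.9 shift [-26.1  -19.44  -0.6 ] twist -16.0 q6 0.77
```

Emit:
{"api": "carry_out", "payload": {
  "motion": [
    {"xyz":[-3.67,-2.58,0],"twist":0},
    {"xyz":[-3.67,-2.58,0],"twist":0},
    {"xyz":[-3.67,-2.58,0],"twist":0},
    {"xyz":[-3.67,-2.58,0],"twist":0},
    {"xyz":[-3.67,-2.58,0],"twist":0},
    {"xyz":[-3.67,-2.58,0],"twist":0},
    {"xyz":[-3.67,-2.58,0],"twist":0},
    {"xyz":[0,0,0],"twist":0}
  ]
}}

```text
clock: 46.18
tcp_pos: [680.4, 121.4, 191.0]
tool_rot: [-3.139, -0.004, 2.891]
force: [0.2, 0.7, -2.6]
grip_width: 0.289
```

Emit:
{"api": "carry_out", "payload": {
  "motion": [
    {"xyz":[0,0,0],"twist":9.25},
    {"xyz":[0,0,0],"twist":9.25},
    {"xyz":[0,0,0],"twist":9.25},
    {"xyz":[0,0,0],"twist":9.25},
    {"xyz":[0,0,0],"twist":9.25},
    {"xyz":[0,0,0],"twist":9.25},
    {"xyz":[0,0,0],"twist":9.25},
    {"xyz":[0,0,0],"twist":9.25},
    {"xyz":[0,0,4],"twist":0},
    {"xyz":[0,0,4],"twist":0},
    {"xyz":[0,0,0],"twist":0},
    {"xyz":[0,0,0],"twist":0}
  ]
}}

```text
clock: 47.68
tcp_pos: [679.9, 125.3, 115.1]
tool_rot: [-3.141, -0.0, 1.605]
force: [0.7, 1.4, -2.2]
grip_width: 0.29
```

```bash
python3 - <<'E'
from h import *
print(manip.get_obs()["force"])
goal(679.5,124.1,83,.033)
s=manip.snapshot("scene");c=proj(s,[680,100,90])[0].astype(int)
cv2.imwrite("pics/n.png",cv2.resize(s["frame"][c[1]-50:c[1]+50,c[0]-60:c[0]+60,::-1],None,fx=5,fy=5,interpolation=2))
E
```

```text
[ 0.68966947  1.43764881 -2.24469706]
tcp [679.9 125.3 115.1] yaw 91.9 shift [-0.11 -0.04  3.21] twist -89.9 q6 1.61
```

View pics/n.png

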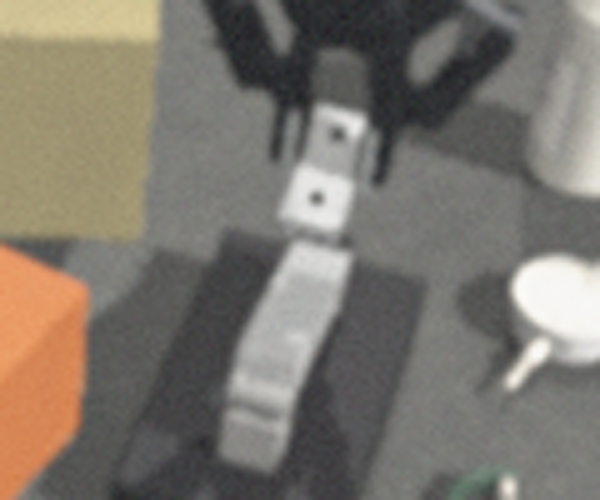

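Emit:
{"api": "carry_out", "payload": {
  "motion": [
    {"xyz":[-0.11,-0.04,1.5],"twist":0},
    {"xyz":[0,0,1.2],"twist":0},
    {"xyz":[0,0,0.4],"twist":0},
    {"xyz":[0,0,0],"twist":0},
    {"xyz":[0,0,0],"twist":0}
  ],
  "force": 30
}}

```text
clock: 48.35
tcp_pos: [680.0, 123.7, 84.2]
tool_rot: [3.141, -0.0, 1.604]
force: [0.0, 0.2, -1.7]
grip_width: 0.286
```

Emit:
{"api": "carry_out", "payload": {
  "motion": [
    {"xyz":[0,0,0.15],"twist":0},
    {"xyz":[0,0,0.1],"twist":0},
    {"xyz":[0,0,0],"twist":0}
  ],
  "force": 20
}}

```text
clock: 48.72
tcp_pos: [679.6, 123.7, 81.4]
tool_rot: [-3.141, 0.0, 1.604]
force: [-0.7, -1.2, -2.4]
grip_width: 0.288
```

Emit:
{"api": "carry_out", "payload": {
  "motion": [
    {"xyz":[0,0,0.1],"twist":0},
    {"xyz":[0,0,0.1],"twist":0},
    {"xyz":[0,0,0],"twist":0}
  ]
}}

```text
clock: 49.1
tcp_pos: [679.6, 123.7, 79.2]
tool_rot: [-3.141, 0.0, 1.604]
force: [0.1, 0.5, -1.0]
grip_width: 0.287
```

Emit:
{"api": "carry_out", "payload": {
  "motion": [
    {"xyz":[0,0,0.1],"twist":0},
    {"xyz":[0,0,0.1],"twist":0},
    {"xyz":[0,0,0],"twist":0}
  ]
}}

```text
clock: 49.48
tcp_pos: [680.0, 123.8, 78.1]
tool_rot: [3.141, 0.0, 1.604]
force: [-1.4, 0.6, 3.7]
grip_width: 0.286
```

Emit:
{"api": "carry_out", "payload": {
  "motion": [
    {"xyz":[0.03,0,0.1],"twist":0},
    {"xyz":[0.03,0,0.1],"twist":0},
    {"xyz":[0,0,0],"twist":0}
  ]
}}

```text
clock: 49.85
tcp_pos: [680.3, 124.1, 77.2]
tool_rot: [3.14, 0.001, 1.604]
force: [-2.6, -0.4, 10.8]
grip_width: 0.285
```

Emit:
{"api": "carry_out", "payload": {
  "motion": [
    {"xyz":[0.03,0,0.1],"twist":0},
    {"xyz":[0.03,0,0.1],"twist":0},
    {"xyz":[0,0,0],"twist":0}
  ]
}}

```text
clock: 50.22
tcp_pos: [680.3, 125.1, 75.4]
tool_rot: [3.139, 0.0, 1.604]
force: [-3.5, 0.6, 10.8]
grip_width: 0.284
```

Emit:
{"api": "carry_out", "payload": {
  "motion": [
    {"xyz":[0,0,0.1],"twist":0},
    {"xyz":[0,0,0.1],"twist":0},
    {"xyz":[0,0,0],"twist":0}
  ]
}}

```text
clock: 50.6
tcp_pos: [680.4, 125.8, 73.6]
tool_rot: [3.139, -0.001, 1.605]
force: [-3.7, 3.1, 10.9]
grip_width: 0.288
```

Emit:
{"api": "carry_out", "payload": {
  "motion": [
    {"xyz":[0,0,0.1],"twist":0},
    {"xyz":[0,0,0.1],"twist":0},
    {"xyz":[0,0,0],"twist":0}
  ]
}}

```text
clock: 50.98
tcp_pos: [680.3, 126.5, 71.5]
tool_rot: [3.139, -0.002, 1.605]
force: [-4.0, 4.4, 11.2]
grip_width: 0.291
```

```bash
python3 prof.py | head -24 | awk 'NR>6'
```

```text
[ 26 159 157 153 157]
 [ 27 161 156 154 158]
 [ 28 159 154 153 156]
 [ 29 154 151 147 154]
 [ 30 147 143 141 149]
 [ 31 140 135 134 141]
 [ 32 132 126 128 132]
 [ 33 126 124 124 126]
 [ 34 122 124 120 126]
 [ 35 125 124 124 127]
 [ 36 129 128 130 129]
 [ 37 133 136 137 137]
 [ 38 141 143 145 146]
 [ 39 149 150 153 154]
 [ 40 157 158 160 162]
 [ 41 164 166 168 169]
 [ 42 171 173 174 176]
 [ 43 177 178 180 181]
```

Emit:
{"api": "carry_out", "payload": {
  "motion": [
    {"xyz":[0,0,0.1],"twist":0},
    {"xyz":[0,0,0],"twist":0}
  ]
}}

```text
clock: 51.72
tcp_pos: [680.4, 126.7, 70.7]
tool_rot: [3.139, -0.003, 1.605]
force: [-4.0, 4.4, 12.2]
grip_width: 0.288
```

Emit:
{"api": "carry_out", "payload": {
  "motion": [
    {"xyz":[0,0,0.1],"twist":0},
    {"xyz":[0,0,0],"twist":0}
  ]
}}

```text
clock: 51.98
tcp_pos: [680.3, 127.0, 69.7]
tool_rot: [3.139, -0.003, 1.606]
force: [-2.9, 5.6, 11.4]
grip_width: 0.292
```

Emit:
{"api": "carry_out", "payload": {
  "motion": [
    {"xyz":[0,0,0.1],"twist":0},
    {"xyz":[0,0,0],"twist":0}
  ]
}}

```text
clock: 52.22
tcp_pos: [680.3, 127.2, 68.7]
tool_rot: [3.139, -0.004, 1.606]
force: [-2.8, 5.8, 12.4]
grip_width: 0.286
```

Emit:
{"api": "carry_out", "payload": {
  "motion": [
    {"xyz":[0,0,0.1],"twist":0},
    {"xyz":[0,0,0],"twist":0}
  ]
}}

```text
clock: 52.48
tcp_pos: [680.3, 127.3, 68.1]
tool_rot: [3.139, -0.004, 1.606]
force: [-4.9, 6.1, 13.7]
grip_width: 0.286
```

Emit:
{"api": "carry_out", "payload": {
  "motion": [
    {"xyz":[0,0,0.1],"twist":0},
    {"xyz":[0,0,0],"twist":0}
  ]
}}

```text
clock: 52.72
tcp_pos: [680.4, 127.3, 68.0]
tool_rot: [3.139, -0.004, 1.606]
force: [-5.6, 5.5, 18.0]
grip_width: 0.288
```

Emit:
{"api": "carry_out", "payload": {
  "motion": [
    {"xyz":[0,0,-0.1],"twist":0},
    {"xyz":[0,0,0],"twist":0},
    {"xyz":[0,0,0],"twist":0},
    {"xyz":[0,0,-2],"twist":0},
    {"xyz":[0,0,-4],"twist":0},
    {"xyz":[0,0,-4],"twist":0},
    {"xyz":[0,0,-4],"twist":0},
    {"xyz":[5,0,0],"twist":0},
    {"xyz":[6,0,0],"twist":0},
    {"xyz":[6,0,0],"twist":0},
    {"xyz":[0,0,0],"twist":0}
  ],
  "jaw": 4.0
}}

```text
clock: 54.1
tcp_pos: [672.7, 299.4, 204.2]
tool_rot: [-3.141, -0.001, 1.61]
force: [-0.4, -1.2, 1.2]
grip_width: 0.47
```

```bash
cat > fin.py <<'E'
from h import *
import sys
th=np.radians(15.07);ims=[]
b=[680.7,86.6,53,-1.538,th]
tp=pose(np.array([[-28,0,20.]]),b)[0]
for n in("scene","top"):
    k=manip.snapshot(n);c=proj(k,[682,90,55])[0].astype(int);f=6
    im=cv2.resize(k["frame"],None,fx=f,fy=f,interpolation=2)[:,:,::-1].copy();raw=im.copy()
    for P in M["taper_block"]: cv2.polylines(im,[cv2.convexHull((proj(k,pose(P,[*tp,-1.538,th]))*f+2).astype(np.int32))],True,(0,0,255),1)
    for d in manip.trace("taper_block",k)[:2]: print(n,"taper",d["conf"],d["location"],"predicted",proj(k,pose(np.array([[-3,0,10.]]),[*tp,-1.538,th]))[0].round(1)[::-1])
    w=lambda i:i[(c[1]-30)*f:(c[1]+33)*f,(c[0]-32)*f:(c[0]+32)*f]
    ims.append(w(im if len(sys.argv)>2 else raw))
cv2.imwrite(sys.argv[1],np.hstack(ims))
E
python3 fin.py pics/o.png
```

```text
scene taper 0.81 [202.8, 400.1] predicted [201. 398.]
top taper 0.63 [129.5, 309.8] predicted [128.6 309.1]
```

View pics/o.png

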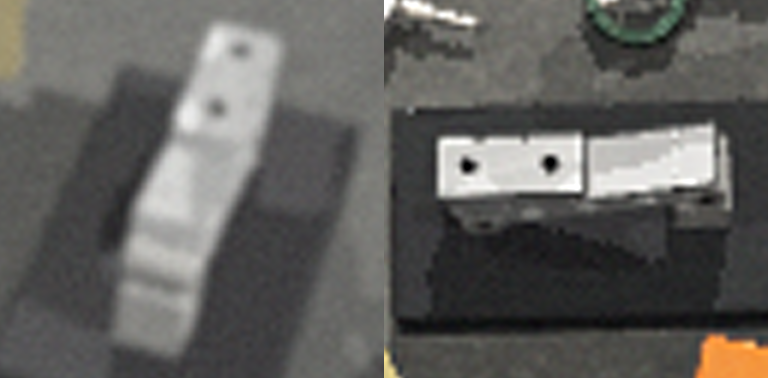

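```bash
cat > gap.py <<'E'
from h import *
from scipy.ndimage import map_coordinates
th=np.radians(15.07);b=[680.7,86.6,53,-1.538,th]
def edge(k,g,P,lo,hi):
    "profile along bar axis around bar-frame point P (mm)"
    d=np.arange(lo,hi,1.);out=[]
    for yy in(-8,-4,0,4,8):
        q=pose(np.c_[P[0]+d,np.full_like(d,yy),np.full_like(d,P[2])],b);p=proj(k,q);out.append(map_coordinates(g,[p[:,1],p[:,0]],order=1))
    return d,np.mean(out,0).round().astype(int)
for n in("top","scene"):
    fr=[manip.snapshot(n) for _ in range(4)];g=np.mean([f["frame"].astype(float).mean(2) for f in fr],0);k=fr[0]
    for nm,P in(("thick-top",(-58,0,44.2)),("thin-top",(2,0,28)),("bar top end",(58,0,20))):
        d,v=edge(k,g,P,-9,10);print(n,nm,*[f"{int(a)}:{c}" for a,c in zip(d,v)])
E
python3 gap.py
```

```text
top thick-top -9:60 -8:60 -7:60 -6:60 -5:60 -4:60 -3:59 -2:57 -1:55 0:58 1:63 2:69 3:121 4:179 5:220 6:216 7:213 8:211 9:210
top thin-top -9:177 -8:196 -7:215 -6:218 -5:221 -4:224 -3:225 -2:227 -1:228 0:230 1:221 2:173 3:124 4:124 5:159 6:193 7:200 8:203 9:203
top bar top end -9:226 -8:229 -7:230 -6:229 -5:229 -4:228 -3:228 -2:226 -1:223 0:218 1:183 2:140 3:115 4:137 5:159 6:148 7:119 8:90 9:71
scene thick-top -9:119 -8:120 -7:121 -6:123 -5:125 -4:128 -3:131 -2:135 -1:139 0:144 1:149 2:154 3:159 4:164 5:169 6:173 7:177 8:181 9:184
scene thin-top -9:194 -8:197 -7:200 -6:202 -5:204 -4:204 -3:204 -2:204 -1:203 0:201 1:198 2:195 3:191 4:187 5:182 6:178 7:175 8:171 9:169
scene bar top end -9:203 -8:204 -7:205 -6:205 -5:205 -4:204 -3:203 -2:201 -1:198 0:194 1:190 2:186 3:182 4:177 5:173 6:169 7:166 8:164 9:161
```

```bash
python3 -c "
from h import *
goal(680,127,100,.033)"
```

```text
tcp [674.2 294.2 205.6] yaw 91.9 shift [-16.73   0.04  10.56] twist 90.0 q6 1.85
```

Emit:
{"api": "carry_out", "payload": {
  "motion": [
    {"xyz":[-4.18,0.01,0],"twist":0},
    {"xyz":[-4.18,0.01,0],"twist":0},
    {"xyz":[-4.18,0.01,0],"twist":0},
    {"xyz":[-4.18,0.01,0],"twist":0},
    {"xyz":[0,0,4],"twist":0},
    {"xyz":[0,0,4],"twist":0},
    {"xyz":[0,0,2],"twist":0},
    {"xyz":[0,0,0],"twist":0},
    {"xyz":[0,0,0],"twist":0},
    {"xyz":[0,0,0],"twist":0}
  ]
}}

```text
clock: 55.95
tcp_pos: [681.1, 127.9, 107.1]
tool_rot: [3.139, -0.0, 1.604]
force: [-0.0, 0.5, -0.1]
grip_width: 0.469
```

```bash
python3 -c "
from h import *
goal(680,127,70,.033)"
```

```text
tcp [681.1 127.9 107.1] yaw 91.9 shift [-0.09 -0.11  3.71] twist -90.0 q6 1.62
```

Emit:
{"api": "carry_out", "payload": {
  "motion": [
    {"xyz":[-0.05,-0.05,2],"twist":0},
    {"xyz":[0,0,1.2],"twist":0},
    {"xyz":[0,0,0.3],"twist":0},
    {"xyz":[0,0,0],"twist":0},
    {"xyz":[0,0,0],"twist":0}
  ]
}}

```text
clock: 56.58
tcp_pos: [680.0, 127.3, 71.1]
tool_rot: [3.14, -0.0, 1.604]
force: [0.3, -0.6, 0.2]
grip_width: 0.468
```

Emit:
{"api": "carry_out", "payload": {
  "motion": [
    {"xyz":[0,0,0],"twist":0},
    {"xyz":[0,0,0],"twist":0},
    {"xyz":[0,0,0],"twist":0},
    {"xyz":[0,0,0],"twist":0},
    {"xyz":[0,0,0],"twist":0}
  ],
  "jaw": 2.0,
  "force": 20
}}

```text
clock: 57.2
tcp_pos: [680.0, 127.3, 71.1]
tool_rot: [3.14, -0.0, 1.604]
force: [-0.9, 0.6, 5.1]
grip_width: 0.297
```

Emit:
{"api": "carry_out", "payload": {
  "motion": [
    {"xyz":[0.1,0,0.03],"twist":0},
    {"xyz":[0,0,0],"twist":0},
    {"xyz":[0,0,0],"twist":0}
  ]
}}

```text
clock: 57.58
tcp_pos: [680.1, 127.5, 71.0]
tool_rot: [3.14, 0.001, 1.604]
force: [0.2, -1.1, 5.8]
grip_width: 0.296
```

Emit:
{"api": "carry_out", "payload": {
  "motion": [
    {"xyz":[0.1,0,0.03],"twist":0},
    {"xyz":[0,0,0],"twist":0},
    {"xyz":[0,0,0],"twist":0}
  ]
}}

```text
clock: 57.95
tcp_pos: [680.1, 127.9, 70.9]
tool_rot: [3.14, 0.003, 1.603]
force: [-0.6, -3.6, 7.4]
grip_width: 0.297
```

Emit:
{"api": "carry_out", "payload": {
  "motion": [
    {"xyz":[0.05,0,0.015],"twist":0},
    {"xyz":[0,0,0],"twist":0},
    {"xyz":[0,0,0],"twist":0}
  ]
}}

```text
clock: 58.32
tcp_pos: [680.1, 127.9, 70.9]
tool_rot: [3.14, 0.003, 1.603]
force: [-1.9, -3.4, 8.5]
grip_width: 0.301
```

```bash
python3 gap.py | grep scene
```

```text
scene thick-top -9:121 -8:123 -7:125 -6:128 -5:132 -4:138 -3:144 -2:151 -1:158 0:166 1:174 2:182 3:189 4:196 5:202 6:207 7:211 8:214 9:215
scene thin-top -9:216 -8:217 -7:218 -6:219 -5:219 -4:218 -3:216 -2:215 -1:212 0:208 1:205 2:200 3:196 4:191 5:186 6:182 7:178 8:175 9:172
scene bar top end -9:178 -8:178 -7:178 -6:178 -5:178 -4:178 -3:178 -2:178 -1:177 0:176 1:175 2:173 3:172 4:170 5:168 6:167 7:165 8:164 9:163
```

Emit:
{"api": "carry_out", "payload": {
  "motion": [
    {"xyz":[0.05,0,-0.1],"twist":0},
    {"xyz":[0.05,0,0],"twist":0},
    {"xyz":[0,0,0],"twist":0}
  ]
}}

```text
clock: 59.1
tcp_pos: [679.9, 128.4, 71.0]
tool_rot: [3.141, 0.004, 1.603]
force: [-0.1, -6.0, 4.6]
grip_width: 0.298
```

Emit:
{"api": "carry_out", "payload": {
  "motion": [
    {"xyz":[0.1,0,0],"twist":0},
    {"xyz":[0,0,0],"twist":0},
    {"xyz":[0,0,0],"twist":0}
  ]
}}

```text
clock: 59.48
tcp_pos: [679.9, 128.7, 71.0]
tool_rot: [3.141, 0.006, 1.602]
force: [0.8, -6.4, 5.0]
grip_width: 0.302
```

Emit:
{"api": "carry_out", "payload": {
  "motion": [
    {"xyz":[0,0,0],"twist":0},
    {"xyz":[0,0,0],"twist":0},
    {"xyz":[0,0,0],"twist":0},
    {"xyz":[0,0,-2],"twist":0},
    {"xyz":[0,0,-4],"twist":0},
    {"xyz":[0,0,-4],"twist":0},
    {"xyz":[5,0,-3],"twist":0},
    {"xyz":[6,0,0],"twist":0},
    {"xyz":[6,0,0],"twist":0},
    {"xyz":[0,0,0],"twist":0},
    {"xyz":[0,0,0],"twist":0}
  ],
  "jaw": 4.0
}}

```text
clock: 60.85
tcp_pos: [673.2, 301.8, 200.1]
tool_rot: [-3.141, 0.001, 1.605]
force: [0.2, -0.4, 0.3]
grip_width: 0.468
```

```bash
python3 gap.py; python3 prof.py | head -24 | awk 'NR>3'
```

```text
top thick-top -9:60 -8:60 -7:59 -6:59 -5:58 -4:57 -3:59 -2:66 -1:73 0:106 1:154 2:202 3:211 4:215 5:217 6:216 7:215 8:215 9:215
top thin-top -9:203 -8:215 -7:228 -6:227 -5:226 -4:225 -3:224 -2:223 -1:204 0:179 1:160 2:164 3:170 4:181 5:193 6:203 7:203 8:203 9:202
top bar top end -9:224 -8:224 -7:223 -6:223 -5:223 -4:225 -3:227 -2:229 -1:225 0:219 1:190 2:158 3:138 4:140 5:141 6:131 7:117 8:97 9:75
scene thick-top -9:122 -8:124 -7:126 -6:129 -5:132 -4:137 -3:142 -2:147 -1:153 0:158 1:164 2:170 3:174 4:179 5:183 6:186 7:189 8:191 9:192
scene thin-top -9:205 -8:207 -7:207 -6:207 -5:206 -4:204 -3:202 -2:200 -1:197 0:193 1:190 2:186 3:181 4:177 5:174 6:170 7:168 8:166 9:165
scene bar top end -9:204 -8:204 -7:204 -6:204 -5:203 -4:202 -3:200 -2:198 -1:194 0:191 1:186 2:182 3:178 4:174 5:170 6:168 7:165 8:163 9:162
 [ 23 141 140 141 139]
 [ 24 146 146 147 144]
 [ 25 152 153 152 151]
 [ 26 157 160 157 157]
 [ 27 163 162 162 160]
 [ 28 164 164 164 160]
 [ 29 162 165 161 160]
 [ 30 159 159 157 156]
 [ 31 153 152 152 148]
 [ 32 145 144 143 139]
 [ 33 136 136 134 132]
 [ 34 129 129 126 130]
 [ 35 127 123 125 128]
 [ 36 126 123 126 127]
 [ 37 125 128 128 133]
 [ 38 133 133 135 138]
 [ 39 140 140 142 143]
 [ 40 148 148 149 151]
 [ 41 155 156 157 159]
 [ 42 161 164 164 166]
 [ 43 167 169 170 172]
```

```bash
python3 -c "
from h import *
goal(680,127.5,74,.033)"
```

```text
tcp [673.6 301.7 200.6] yaw 91.9 shift [-17.43   0.06  12.66] twist -90.0 q6 1.86
```

Emit:
{"api": "carry_out", "payload": {
  "motion": [
    {"xyz":[-4.35,0.02,0],"twist":0},
    {"xyz":[-4.35,0.02,0],"twist":0},
    {"xyz":[-4.35,0.02,0],"twist":0},
    {"xyz":[-4.35,0.02,0],"twist":0},
    {"xyz":[0,0,4],"twist":0},
    {"xyz":[0,0,4],"twist":0},
    {"xyz":[0,0,3],"twist":0},
    {"xyz":[0,0,1.4],"twist":0},
    {"xyz":[0,0,0],"twist":0},
    {"xyz":[0,0,0],"twist":0},
    {"xyz":[0,0,0],"twist":0}
  ]
}}

```text
clock: 63.12
tcp_pos: [681.4, 127.9, 78.3]
tool_rot: [3.139, -0.0, 1.604]
force: [1.5, 0.5, -0.6]
grip_width: 0.468
```

Emit:
{"api": "carry_out", "payload": {
  "motion": [
    {"xyz":[0,0,0],"twist":0},
    {"xyz":[0,0,0],"twist":0},
    {"xyz":[0,0,0],"twist":0},
    {"xyz":[0,0,0],"twist":0},
    {"xyz":[0,0,0],"twist":0}
  ],
  "jaw": 2.0
}}

```text
clock: 63.75
tcp_pos: [680.8, 127.9, 77.8]
tool_rot: [3.14, -0.0, 1.604]
force: [-1.3, 0.1, 5.0]
grip_width: 0.288
```

Emit:
{"api": "carry_out", "payload": {
  "motion": [
    {"xyz":[0.1,0,0.03],"twist":0},
    {"xyz":[0,0,0],"twist":0},
    {"xyz":[0,0,0],"twist":0}
  ]
}}

```text
clock: 64.12
tcp_pos: [680.9, 127.9, 77.8]
tool_rot: [3.14, 0.002, 1.604]
force: [-1.4, -1.7, 7.7]
grip_width: 0.294
```

Emit:
{"api": "carry_out", "payload": {
  "motion": [
    {"xyz":[0.1,0,0.03],"twist":0},
    {"xyz":[0,0,0],"twist":0},
    {"xyz":[0,0,0],"twist":0}
  ]
}}

```text
clock: 64.5
tcp_pos: [680.9, 128.1, 77.7]
tool_rot: [3.14, 0.003, 1.603]
force: [-3.3, -4.3, 8.7]
grip_width: 0.295
```

Emit:
{"api": "carry_out", "payload": {
  "motion": [
    {"xyz":[0.05,0,-0.15],"twist":0},
    {"xyz":[0,0,0],"twist":0},
    {"xyz":[0,0,0],"twist":0}
  ]
}}

```text
clock: 64.88
tcp_pos: [680.6, 129.0, 77.8]
tool_rot: [3.141, 0.002, 1.603]
force: [-0.3, -5.3, 3.6]
grip_width: 0.295
```

Emit:
{"api": "carry_out", "payload": {
  "motion": [
    {"xyz":[0,0,0],"twist":0},
    {"xyz":[0,0,0],"twist":0},
    {"xyz":[0,0,0],"twist":0},
    {"xyz":[0,0,-2],"twist":0},
    {"xyz":[0,0,-4],"twist":0},
    {"xyz":[0,0,-4],"twist":0},
    {"xyz":[5,0,-3],"twist":0},
    {"xyz":[6,0,0],"twist":0},
    {"xyz":[6,0,0],"twist":0},
    {"xyz":[0,0,0],"twist":0},
    {"xyz":[0,0,0],"twist":0}
  ],
  "jaw": 4.0
}}

```text
clock: 66.25
tcp_pos: [674.1, 300.3, 207.0]
tool_rot: [-3.141, 0.001, 1.605]
force: [0.5, 0.2, -0.7]
grip_width: 0.471
```

```bash
python3 gap.py|grep top; python3 prof.py | head -20 | awk 'NR>8'; python3 -c "
from h import *
goal(679.5,190,48,.033)"
```

```text
top thick-top -9:60 -8:60 -7:59 -6:59 -5:57 -4:56 -3:56 -2:63 -1:69 0:106 1:161 2:216 3:218 4:214 5:212 6:213 7:213 8:212 9:210
top thin-top -9:221 -8:225 -7:228 -6:228 -5:228 -4:228 -3:230 -2:230 -1:190 0:141 1:109 2:145 3:182 4:200 5:203 6:205 7:204 8:203 9:202
top bar top end -9:227 -8:229 -7:230 -6:230 -5:230 -4:229 -3:227 -2:213 -1:179 0:146 1:144 2:153 3:159 4:142 5:123 6:115 7:114 8:104 9:79
scene thick-top -9:124 -8:127 -7:129 -6:133 -5:137 -4:142 -3:147 -2:152 -1:157 0:162 1:167 2:171 3:175 4:179 5:182 6:184 7:185 8:186 9:187
scene thin-top -9:205 -8:206 -7:206 -6:205 -5:204 -4:202 -3:200 -2:197 -1:194 0:190 1:186 2:182 3:177 4:173 5:170 6:167 7:165 8:163 9:162
scene bar top end -9:207 -8:207 -7:207 -6:205 -5:203 -4:201 -3:198 -2:195 -1:190 0:186 1:181 2:177 3:173 4:170 5:167 6:165 7:163 8:161 9:160
 [ 28 169 166 165 168]
 [ 29 169 168 162 172]
 [ 30 167 164 158 171]
 [ 31 163 157 153 165]
 [ 32 154 149 144 159]
 [ 33 146 140 135 153]
 [ 34 138 132 126 144]
 [ 35 132 125 124 136]
 [ 36 127 122 123 130]
 [ 37 122 123 123 132]
 [ 38 127 126 128 134]
 [ 39 132 131 135 136]
tcp [674.5 300.2 207.5] yaw 91.9 shift [-11.03   0.14  15.95] twist -90.0 q6 1.86
```

```bash
python3 -c "
from h import *
goal(681.6,67.3,100,.033)"
```

```text
tcp [674.5 300.2 207.5] yaw 91.9 shift [-23.3   -0.07  10.75] twist -90.0 q6 1.86
```

Emit:
{"api": "carry_out", "payload": {
  "motion": [
    {"xyz":[-4.66,-0.01,0],"twist":0},
    {"xyz":[-4.66,-0.01,0],"twist":0},
    {"xyz":[-4.66,-0.01,0],"twist":0},
    {"xyz":[-4.66,-0.01,0],"twist":0},
    {"xyz":[-4.66,-0.01,0],"twist":0},
    {"xyz":[0,0,4],"twist":0},
    {"xyz":[0,0,4],"twist":0},
    {"xyz":[0,0,2.7],"twist":0},
    {"xyz":[0,0,0],"twist":0},
    {"xyz":[0,0,0],"twist":0},
    {"xyz":[0,0,0],"twist":0}
  ]
}}

```text
clock: 68.53
tcp_pos: [683.1, 67.4, 102.5]
tool_rot: [3.138, 0.0, 1.604]
force: [-0.1, 0.1, 0.0]
grip_width: 0.467
```

```bash
python3 -c "
from h import *
goal(681.6,67.3,63,.033)"
```

```text
tcp [683.1  67.4 102.5] yaw 91.9 shift [-0.   -0.15  3.95] twist -90.0 q6 1.53
```

Emit:
{"api": "carry_out", "payload": {
  "motion": [
    {"xyz":[0,-0.05,2],"twist":0},
    {"xyz":[0,0,1.4],"twist":0},
    {"xyz":[0,0,0.4],"twist":0},
    {"xyz":[0,0,0],"twist":0},
    {"xyz":[0,0,0],"twist":0}
  ]
}}

```text
clock: 69.15
tcp_pos: [681.8, 67.2, 63.2]
tool_rot: [3.141, 0.0, 1.604]
force: [0.3, -0.2, -0.1]
grip_width: 0.468
```

Emit:
{"api": "carry_out", "payload": {
  "motion": [
    {"xyz":[0,0,0],"twist":0},
    {"xyz":[0,0,0],"twist":0},
    {"xyz":[0,0,0],"twist":0},
    {"xyz":[0,0,0],"twist":0},
    {"xyz":[0,0,0],"twist":0}
  ],
  "jaw": 2.0
}}

```text
clock: 69.78
tcp_pos: [682.0, 67.2, 63.3]
tool_rot: [3.14, 0.0, 1.604]
force: [1.8, 1.0, 5.7]
grip_width: 0.297
```

Emit:
{"api": "carry_out", "payload": {
  "motion": [
    {"xyz":[-0.1,0,-0.05],"twist":0},
    {"xyz":[0,0,0],"twist":0},
    {"xyz":[0,0,0],"twist":0}
  ]
}}

```text
clock: 70.15
tcp_pos: [681.9, 67.1, 63.3]
tool_rot: [3.14, -0.001, 1.605]
force: [3.3, 5.1, 3.4]
grip_width: 0.3
```

Emit:
{"api": "carry_out", "payload": {
  "motion": [
    {"xyz":[-0.1,0,0],"twist":0},
    {"xyz":[0,0,0],"twist":0},
    {"xyz":[0,0,0],"twist":0}
  ]
}}

```text
clock: 70.53
tcp_pos: [681.8, 66.4, 63.5]
tool_rot: [3.14, -0.002, 1.605]
force: [1.8, 5.8, 4.2]
grip_width: 0.3
```

Emit:
{"api": "carry_out", "payload": {
  "motion": [
    {"xyz":[-0.1,0,0],"twist":0},
    {"xyz":[0,0,0],"twist":0},
    {"xyz":[0,0,0],"twist":0}
  ]
}}

```text
clock: 70.9
tcp_pos: [681.8, 65.6, 63.7]
tool_rot: [3.14, -0.002, 1.605]
force: [1.4, 6.5, 6.3]
grip_width: 0.3
```

```bash
python3 prof.py | head -23 | awk 'NR>2'
```

```text
[ 22 146 143 142 144]
 [ 23 154 150 150 151]
 [ 24 162 158 159 158]
 [ 25 169 166 165 165]
 [ 26 174 174 167 172]
 [ 27 179 175 170 173]
 [ 28 178 175 169 171]
 [ 29 173 174 163 169]
 [ 30 167 166 156 162]
 [ 31 158 157 148 153]
 [ 32 148 147 139 144]
 [ 33 137 139 131 136]
 [ 34 129 132 124 133]
 [ 35 128 127 125 130]
 [ 36 128 127 128 128]
 [ 37 129 132 131 134]
 [ 38 136 138 138 141]
 [ 39 143 145 147 147]
 [ 40 151 152 155 154]
 [ 41 158 160 162 162]
 [ 42 164 167 168 168]
```

Emit:
{"api": "carry_out", "payload": {
  "motion": [
    {"xyz":[0,0,0],"twist":0},
    {"xyz":[0,0,0],"twist":0},
    {"xyz":[0,0,0],"twist":0},
    {"xyz":[0,0,-2],"twist":0},
    {"xyz":[0,0,-4],"twist":0},
    {"xyz":[0,0,-5],"twist":0},
    {"xyz":[5.5,0,-2],"twist":0},
    {"xyz":[6,0,0],"twist":0},
    {"xyz":[6,0,0],"twist":0},
    {"xyz":[6,0,0],"twist":0},
    {"xyz":[0,0,0],"twist":0}
  ],
  "jaw": 4.0
}}

```text
clock: 72.78
tcp_pos: [672.1, 303.7, 192.1]
tool_rot: [-3.141, -0.0, 1.61]
force: [1.1, -1.0, -0.6]
grip_width: 0.471
```

```bash
python3 prof.py | head -23 | awk 'NR>2'; python3 gap.py; python3 - <<'E'
from h import *
fr=[manip.snapshot("scene") for _ in range(4)];s=fr[0];c=proj(s,[682,70,60])[0].astype(int)
g=np.mean([f["frame"].astype(np.float32) for f in fr],0).astype(np.uint8)
im=cv2.resize(g,None,fx=6,fy=6,interpolation=2)[:,:,::-1][(c[1]-45)*6:(c[1]+45)*6,(c[0]-55)*6:(c[0]+55)*6]
for n in("i","k"):
    t=cv2.imread(f"pics/{n}.png")[375:440,245:360,1]
    print(n,cv2.minMaxLoc(cv2.matchTemplate(np.ascontiguousarray(im[:,:,1]),t,cv2.TM_CCOEFF_NORMED))[1::2],"ref (245,375)")
print("px per mm y", (proj(s,[682,27,40])-proj(s,[682,26,40]))*6)
E
python3 fin.py pics/p.png
```

```text
[ 22 140 137 136 136]
 [ 23 144 140 141 139]
 [ 24 148 146 145 144]
 [ 25 153 151 149 149]
 [ 26 157 156 152 154]
 [ 27 162 156 154 157]
 [ 28 162 155 154 158]
 [ 29 160 154 149 158]
 [ 30 156 147 144 154]
 [ 31 149 139 138 146]
 [ 32 141 130 132 139]
 [ 33 132 126 128 133]
 [ 34 126 124 124 132]
 [ 35 127 123 127 132]
 [ 36 128 126 131 133]
 [ 37 131 134 136 139]
 [ 38 139 141 142 146]
 [ 39 147 149 149 153]
 [ 40 155 156 157 160]
 [ 41 161 163 164 166]
 [ 42 168 169 170 172]
top thick-top -9:60 -8:60 -7:60 -6:60 -5:59 -4:59 -3:59 -2:59 -1:59 0:71 1:90 2:109 3:150 4:193 5:223 6:220 7:217 8:216 9:215
top thin-top -9:192 -8:210 -7:226 -6:226 -5:225 -4:225 -3:226 -2:226 -1:229 0:232 1:225 2:189 3:152 4:150 5:172 6:193 7:199 8:202 9:203
top bar top end -9:223 -8:224 -7:224 -6:224 -5:224 -4:224 -3:225 -2:225 -1:223 0:221 1:186 2:143 3:118 4:138 5:159 6:145 7:116 8:87 9:70
scene thick-top -9:121 -8:122 -7:124 -6:126 -5:129 -4:132 -3:137 -2:141 -1:147 0:153 1:158 2:164 3:170 4:175 5:180 6:184 7:188 8:191 9:193
scene thin-top -9:202 -8:204 -7:206 -6:206 -5:207 -4:206 -3:205 -2:204 -1:202 0:199 1:196 2:192 3:188 4:184 5:180 6:177 7:174 8:172 9:170
scene bar top end -9:204 -8:205 -7:205 -6:205 -5:205 -4:204 -3:203 -2:201 -1:198 0:195 1:191 2:187 3:183 4:178 5:174 6:170 7:167 8:164 9:162
i (0.9807183742523193, (245, 374)) ref (245,375)
k (0.9768598079681396, (245, 373)) ref (245,375)
px per mm y [[ 0.83023173 -1.89587809]]
scene taper 0.69 [201.9, 398.6] predicted [201. 398.]
scene taper 0.52 [236.2, 393.8] predicted [201. 398.]
top taper 0.58 [130.3, 307.8] predicted [128.6 309.1]
top taper 0.25 [130.3, 332.1] predicted [128.6 309.1]
```

```bash
python3 - <<'E'
from h import *
from scipy.ndimage import map_coordinates
k=manip.snapshot("top");c=proj(k,[682,80,50])[0].astype(int)
g=cv2.imread("pics/l.png")[:,384:].mean(2);th=np.radians(15.07);b=[680.7,89.8,53,-1.538,th]
for x0 in(-58,58):
    d=np.arange(-8,9.);o=[]
    for yy in(-8,-4,0,4,8):
        p=(proj(k,pose(np.c_[x0+d,np.full_like(d,yy),np.full_like(d,20)],b))-(c-[32,40])+.5)*6-.5
        o.append(map_coordinates(g,[p[:,1],p[:,0]],order=1))
    print(x0,*[f"{int(a)}:{int(v)}" for a,v in zip(d,np.mean(o,0))])
E
```

```text
-58 -8:59 -7:64 -6:70 -5:76 -4:82 -3:84 -2:72 -1:57 0:74 1:129 2:190 3:227 4:223 5:206 6:202 7:203 8:202
58 -8:219 -7:220 -6:222 -5:224 -4:226 -3:230 -2:227 -1:206 0:178 1:153 2:149 3:156 4:149 5:134 6:123 7:125 8:132
```

```bash
python3 -c "
from workcell import manip
o=manip.get_obs();print(o['clock'],o['tcp_pos'],o['force']);print(manip.close_job())"
```

```text
74.125 [673.507891   299.14310802 193.05044867] [-0.56055427  0.4084014   0.24163091]
the job is handed in; nothing more can be done
None
```

I handed the job in at 74 s with the arm clear of everything. No verdict came back, so what follows rests on my own checks.

**What I did:**
- **Stack:** I stood the 18 mm block on the plate and put the 8 mm block on top. I then squeezed both square along each axis.
- **Bar:** I set the bar with its plain-end roller on the stack and let it tilt until the stop-end roller touched the plate. I then moved it along to centre the roller on the stack.
- **Taper block:** I laid it on the bar with its thick end at the stop. I then dragged it towards the stop until the bar moved with it.
- **30 mm block:** I never touched it.

**Last checks:**
- **Roller on stack:** The scene camera puts the roller axis within about 1 mm of the stack's centre. The stack had moved no more than about 1 mm while I worked on the bar.
- **Taper on bar:** From the gripper positions the two line up sideways to about 1 mm.
- **Taper against stop:** I could not see this contact directly. Measured against the bar's far edge, the gap is 0 to 0.6 mm if the bar's top face ends at about x = 58 mm, as the earlier image suggests. If the face ended at 60 mm, the gap would be about 2 mm.
- **Level of the sloping face:** I did not measure the final tilt. It follows only from the parts being seated.
- **Camera disagreement:** The two cameras differed by 2 to 5 mm on positions along the bar, so I relied on relative measurements and gripper contact.
- **Final picture not viewed:** I had reached the 16-picture limit, so the final checks were numerical only.

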